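Open the marker stand's guard and clip the marker in

TASK

Swing the orange-framed guard of the sloping marker stand up and right over, past its balance point, so that it stays open by itself. Then press the red and white marker into the stand's two black spring clips, without forcing it, until it has snapped fully home in both, and let go. The marker should lie about centred across the stand, either way round; leave the guard open and do not push the other things about.

Things in the scene. Friction and masses are not known exactly. Their poses are not given: they have to be found in the camera images.
- cradle: Sloping grey face (190 mm wide, 118 mm long) of a sheet-metal marker stand fixed to the table. Origin: middle of the face's surface, 50 mm above the table. z = normal of the face, leaning 25 deg from vertical towards the stand's front (robot side); x = up the slope, away from the robot; y = level, across the stand. The marker enters the clips along -z, square to the face; the open guard stands behind.
- seat (a point): Where the marker's middle ends up: cradle frame (0, 0, 34 mm), midway between the clips, marker lying along the cradle's y. Pressed along cradle -z, the marker first touches the clips' flared tips about 12 mm above here, takes roughly 10 to 20 N until it snaps past the lips about 5 mm above, then stops here on rigid saddles: stop when the push rises to about 22 N. Pushing on with more than 40 N bends the clips.
- clip_left (a point): Middle of the black spring clip at cradle (0, +42, 34 mm). A clip is 14 mm wide along y (foot 18 mm), 36 mm long along x at its foot (10 mm high), and has two sprung fingers whose lips stand 10 mm apart at cradle z = 39 mm and whose flared tips reach z = 48 mm. Between the two clips 66 mm are free along y, down to the face.
- clip_right (a point): The same on the other clip, at cradle (0, -42, 34 mm).
- guard (a joint): Angle (rad) of the guard: a 168 x 100 mm clear flap with an orange frame and a pull bar, 130 g, hinged along the cradle's y at the top of the slope. 0 = shut, parallel to the face and covering the clips; it grows as the bar swings up and away from the robot. Only gravity acts on it: it balances (upright) at 2.01, falls shut below that and falls open above that, on to its stop at 2.45.
- guard_bar (a point): Middle of the guard's orange pull bar: a round bar 10 mm thick, along the cradle's y, 80 mm free between the two arms that carry it, 147 mm from the hinge line; 42 mm free between bar and flap frame. Shut, it is about 65 mm above the table and 31 mm in front of the foot plate. A round bar: it turns between gripping fingers.
- guard_hinge (a point): Middle of the guard's hinge line: cradle frame (62, 0, 56 mm), fixed.
- marker: Red and white marker pen, 135 mm long along its own y, round, 17 mm at its thickest, about 14 mm where the clips hold it, 20 to 45 g, lying on the table on the robot's left. Origin on its underside as it lies at the start, under the middle of its length.
- marker_mid (a point): Middle of the marker: on its axis, half way along its length, 8 mm above the table at the start.
- jar_3: Bystander: jar of teal paint with a white lid, 66 mm across, 96 mm tall; origin at its foot.
- jar_lids: Bystander: two stacked white jar lids, 70 mm across, 25 mm tall; origin at the foot.
- paint_tube: Bystander: grey paint tube lying down, 122 x 38 x 28 mm; origin at its underside.
- eraser: Bystander: red and white eraser, 21 x 45 x 13 mm; origin at its underside.
- masking_tape: Bystander: roll of tan masking tape lying flat, 103 mm across, 25 mm tall; origin under its centre.
- note_pad: Bystander: small green and yellow note pad, 42 x 52 x 7 mm; origin at its underside.
- film_can: Bystander: black film can lying down, grey cap, 52 x 33 x 33 mm; origin at its underside.

How it is judged:
By the outcome, as a careful person would: the job done as asked, in the order asked, and still so for the second after the job is handed in, with the robot touching nothing.
It also fails if it takes over 70 s, if anything falls off the work surface, if the arm or the gripper's body presses on something with over 40 N, if the wrist force passes 120 N, or if a joint passes its speed limit or range.

ROBOT

A 7-joint arm with a two-finger parallel gripper is mounted at the origin on a cart in front of the work surface, level with it; the furniture and walls round the work are solid. World frame = base frame: x ahead of the robot, y to its left, z up, the work surface at z = 0. Lengths are in m, angles in rad, forces in N, time in s.
With the tool pointing down it reaches from about 0.425 to 0.925 m from the base axis. Payload 6.8 kg.
Tool frame: the origin (TCP) lies between the finger pads; the fingertips stand 8 mm ahead of it and the grasp point (between the pads) lies 11 mm behind it; z points along the fingers, y is the direction in which the jaws open and shut (so a half turn about z gives the same grasp; the last joint's range is limited). The gripper opens to 88 mm and grips with 3 to 60 N. Pads are 20 mm wide; open, the fingers measure 115 mm over their backs; the gripper's body (75 mm by 178 mm) begins 61 mm behind the grasp point.
Start: joints at [-1.282, 0.477, 0.022, 1.555, -0.011, 1.109, -0.083], TCP at [0.261, 0.623, 0.231] pointing down, gripper open.
Joint ranges: [-2.96, 2.96], [-0.34, 2.1], [-1.41, 1.46], [0.24, 2.44], [-1.37, 4.51], [0.17, 1.92], [-2.96, 2.96]. Speed limits (rad/s): [2.39, 2.39, 3.14, 3.14, 3.14, 3.14, 3.14].

INTERFACE

Orientations are given as a 3x3 rotation matrix whose columns are the frame's x, y, z axes.
In Python, from workcell import robot gives the robot as it stands.
- The arm moves only by the shell command python3 -m handwheel 'ROWS'. ROWS is JSON, a list of rows, each a list of 3 entries, a list of its own where there are three numbers: the shift along the tool's x, y, z in cm, then the turn, a rotation vector about the tool's x, y, z in degrees, then the opening, from -1 (shut) to 1 (fully open). A call has 1 to 20 rows; each row is the pose to reach, as a shift and turn from the pose measured when the call began, along the tool's axes at that moment; what a row does not reach only later rows make up. A row lasts 1/10 s, in which the tool goes at most 50 mm and 8.59 degrees, less where a joint would pass 70% of its speed; a pose out of reach is approached as far as the arm can. A call with a gripper value outside its range is refused whole. The fingers move at their own pace and stop on an object; the grip force is fixed at half the most. Time passes only in rows, so rows that repeat a pose let the fingers close. It gives the time, the measured TCP pose, the force and the opening at its end, in the units of the state.
- robot.state(): the state, without advancing time (a new reading comes with each control period).
- robot.get_image(name): name is "side" or "top"; returns (picture, depth): 384x512x3 uint8, red, green, blue; 384x512 float32, m along the optical axis (not along the pixel's ray), 0 where there is no reading.
- robot.get_calibration(name): a dict with "vertical_fov" (degrees; the focal length in pixels is half the picture's height over the tangent of half this angle, whatever the lens; pixels are square), "cx", "cy" (the principal point, pixels), "R" (3x3) and "t" (3): a world point X has camera coordinates R X + t. Camera axes: x right, y down, z forward; pixel columns grow to the right and rows downward; lengths in m; the calibration is good to about 2 mm. A picture is of the moment at which its call begins. get_calibration takes no time and is no camera call.
- robot.hand_in(): hands the job in, once; it reports no verdict.
The state is a dict: "time": time; "qpos": joint angles; "dq": joint speeds; "tau": joint torques, N m; "eef_pos": TCP position; "eef_rot": TCP orientation; "force": force on the tool from outside, world axes, zero at the start; "wrist_torque": the same for the moment, N m; "opening": opening from 0.0 (shut) to 1.0 (fully open).
Only numpy, scipy, OpenCV 4.12 (cv2) and the standard library are available. Lean on these libraries where they do the work, as an engineer would, in place of code of your own. Each camera call takes 0.05 s, during which the arm holds its last target.

## Working session

There is one attempt and no reset: what is moved stays moved. The work goes in short steps, Python scripts to look and compute and a shell command to move; the robot and the scene stay as the last step left them, time stands still between calls to the robot, and variables do not carry over. Pictures are saved under pics/ and viewed, and the job is handed in when it is done.

```bash
mkdir -p pics; ls; cat > h.py <<'E'
import numpy as np, cv2
from workcell import robot
def cap(name,fn):
    im,d=robot.get_image(name); cv2.imwrite(f'pics/{fn}.png',im[...,::-1]); np.save(f'pics/{fn}.npy',d); return im,d
def f(name):
    c=robot.get_calibration(name); return c,192/np.tan(np.radians(c['vertical_fov'])/2)
def px2w(name,u,v,z):
    c,F=f(name); p=np.array([(u-c['cx'])/F*z,(v-c['cy'])/F*z,z]); return np.array(c['R']).T@(p-np.array(c['t']))
def w2px(name,X):
    c,F=f(name); p=np.array(c['R'])@np.array(X)+np.array(c['t']); return p[0]/p[2]*F+c['cx'],p[1]/p[2]*F+c['cy']
def plane(name,u,v,h):
    c,F=f(name); R=np.array(c['R']);o=-R.T@np.array(c['t']); d=R.T@np.array([(u-c['cx'])/F,(v-c['cy'])/F,1]); return o+d*(h-o[2])/d[2]
E
python3 - <<'E'
from h import *
np.set_printoptions(precision=4,suppress=True)
s=robot.state(); print({k:np.array(v) for k,v in s.items()})
for n in('side','top'):
    cap(n,n+'0'); print(robot.get_calibration(n))
E
```

```text
pics
{'time': array(0.), 'qpos': array([-1.2821,  0.4778,  0.0224,  1.5564, -0.0115,  1.1093, -0.0831]), 'dq': array([-0.001 , -0.0011,  0.0007, -0.    ,  0.0007, -0.0009, -0.0007]), 'tau': array([ -0.0008, -58.2865,   1.5344, -27.2602,  -0.0543,   0.0169,
         0.0002]), 'eef_pos': array([0.2606, 0.622 , 0.2297]), 'eef_rot': array([[-0.9223,  0.3864, -0.0006],
       [ 0.3864,  0.9223, -0.0017],
       [-0.0001, -0.0018, -1.    ]]), 'force': array([-0.0755, -0.615 , -0.5963]), 'wrist_torque': array([-0.0294,  0.0587, -0.0522]), 'opening': array(0.9997)}
{'vertical_fov': 57.60451837102768, 'cx': 250.84087514024847, 'cy': 192.7626086049093, 'R': array([[ 0.9996, -0.0264,  0.0075],
       [-0.0027, -0.3658, -0.9307],
       [ 0.0274,  0.9303, -0.3658]]), 't': array([-0.5271,  0.0864,  1.4322])}
{'vertical_fov': 46.91760075617, 'cx': 260.8282692488366, 'cy': 186.17921158456906, 'R': array([[ 0.0042, -0.9998, -0.0207],
       [-0.986 , -0.0007, -0.1666],
       [ 0.1665,  0.0211, -0.9858]]), 't': array([0.0294, 0.542 , 1.757 ])}
```

View pics/side0.png

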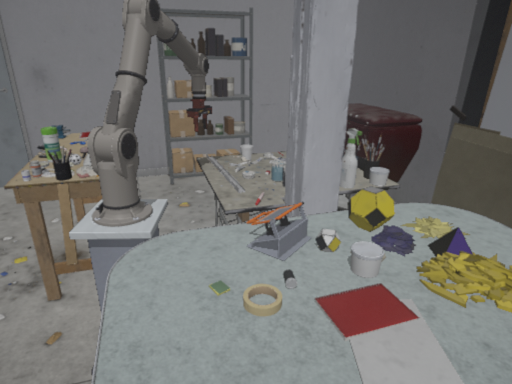

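View pics/top0.png

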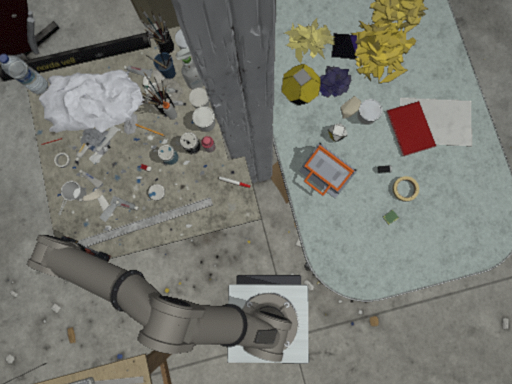

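```bash
python3 - <<'E'
from h import *
a=cv2.imread('pics/top0.png'); cv2.imwrite('pics/top0a.png',cv2.resize(a[135:210,210:310],None,fx=8,fy=8,interpolation=cv2.INTER_CUBIC)) 
cv2.imwrite('pics/top0b.png',cv2.resize(a[130:205,280:380],None,fx=8,fy=8,interpolation=cv2.INTER_CUBIC))
b=cv2.imread('pics/side0.png'); cv2.imwrite('pics/side0a.png',cv2.resize(b[180:280,220:340],None,fx=6,fy=6,interpolation=cv2.INTER_CUBIC))
E
```

```text
(no output)
```

View pics/top0a.png

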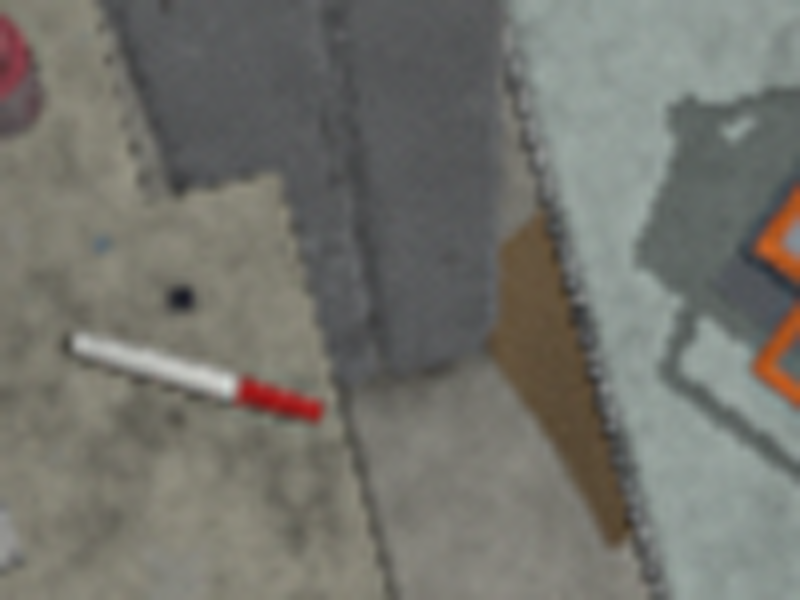

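View pics/top0b.png

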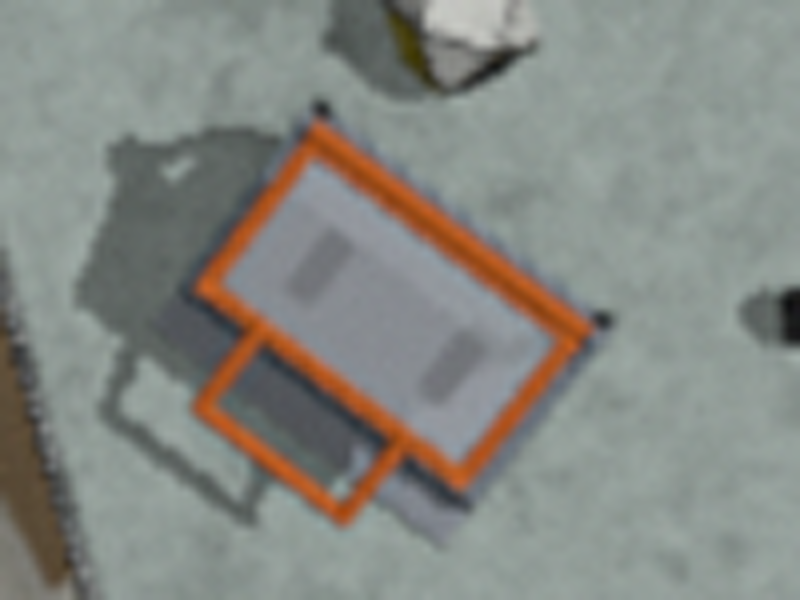

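View pics/side0a.png

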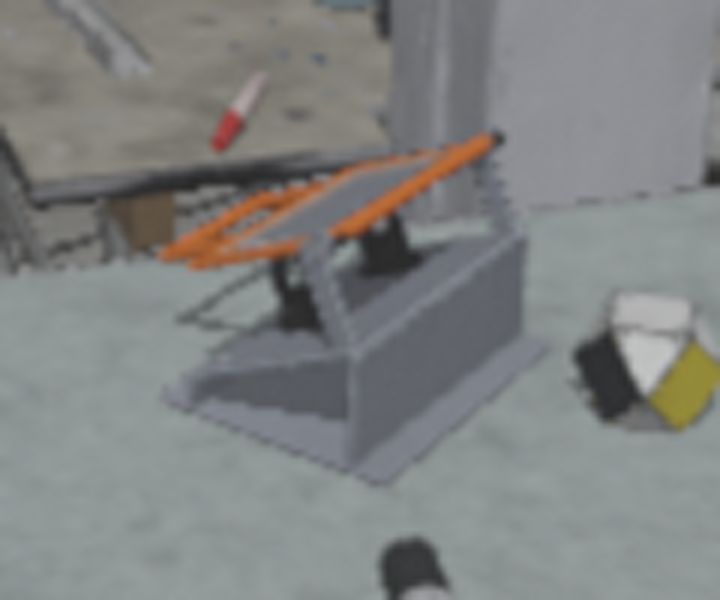

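```bash
python3 - <<'E'
from h import *
np.set_printoptions(precision=4,suppress=True)
P=lambda n,u,v,h:plane(n,u,v,h)
h1=P('top',320,143.4,.127);h2=P('top',355.4,170,.127)
b1=P('top',304.6,180.6,.065);b2=P('top',323.1,195,.065)
print('hinge',h1,h2,(h1+h2)/2,np.linalg.norm(h1-h2)); print('bar',b1,b2,(b1+b2)/2,np.linalg.norm(b1-b2))
d=h1-h2;print('yaw', np.degrees(np.arctan2(d[1],d[0]))-90, np.degrees(np.arctan2(*(b1-b2)[[1,0]]))-90, (h1+h2)/2-(b1+b2)/2)
m1=P('top',210+68/8,135+340/8,.008);m2=P('top',210+322/8,135+412/8,.008);print('marker',m1,m2,(m1+m2)/2,np.linalg.norm(m1-m2),np.degrees(np.arctan2(*(m2-m1)[[1,0]])))
# side checks
for n,(u,v) in {'hingeR':(220+500/6,180+138/6),}.items(): print(n,P('side',u,v,.127))
s=lambda x,y:(220+x/6,180+y/6)
print('side marker',P('side',*s(263,75),.008),P('side',*s(217,150),.008))
print('side bar end',P('side',*s(165,255),.065),P('side',*s(195,265),.065))
for n in('top','side'):
  D=np.load(f'pics/{n}0.npy'); c,F=f(n)
  for v,u in ([(181,260),(175,256),(160,265),(140,262),(120,240),(100,262),(50,230),(182,258),(184,257),(30,270),(30,190)] if n=='top' else [(150,330),(200,325),(205,300),(100,300),(215,300)]): print(n,u,v,px2w(n,u,v,D[v,u]))
E
```

```text
hinge [ 0.6993 -0.2036  0.127 ] [ 0.5923 -0.3392  0.127 ] [ 0.6458 -0.2714  0.127 ] 0.17273601539398642
bar [ 0.5616 -0.146   0.065 ] [ 0.503  -0.2193  0.065 ] [ 0.5323 -0.1827  0.065 ] 0.09379085379842071
yaw -38.27770582234683 -38.65484469102664 [ 0.1136 -0.0887  0.062 ]
marker [0.585  0.2088 0.008 ] [0.5469 0.0756 0.008 ] [0.5659 0.1422 0.008 ] 0.13857374724406976 -105.95085803993372
hingeR [ 0.7059 -0.1905  0.127 ]
side marker [0.5941 0.2148 0.008 ] [0.552  0.0674 0.008 ]
side bar end [ 0.5094 -0.2171  0.065 ] [ 0.5264 -0.2302  0.065 ]
top 260 181 [ 0.7062  0.0527 -0.7438]
top 256 175 [ 0.727   0.074  -0.6657]
top 265 160 [ 0.7175  0.0175 -0.2421]
top 262 140 [0.716  0.0253 0.1183]
top 240 120 [0.6996 0.0923 0.4222]
top 262 100 [0.7184 0.0174 0.5555]
top 230 50 [0.7005 0.0816 0.9115]
top 258 182 [ 0.7034  0.065  -0.7613]
top 257 184 [ 0.6939  0.0713 -0.776 ]
top 270 30 [ 0.7255 -0.0067  0.9511]
top 190 30 [0.6847 0.1491 1.0268]
side 330 150 [0.8349 0.0075 0.267 ]
side 325 200 [0.8328 0.0056 0.0562]
side 300 205 [ 0.6941 -0.1933  0.1206]
side 300 100 [0.7125 0.0472 0.4519]
side 300 215 [ 0.727  -0.0285  0.0045]
```

```bash
cat >> h.py <<'E'
a25=np.radians(25)
def cradle(x,y,yaw):
    c,s=np.cos(yaw),np.sin(yaw); Rz=np.array([[c,-s,0],[s,c,0],[0,0,1]])
    Ry=np.array([[np.cos(a25),0,-np.sin(a25)],[0,1,0],[np.sin(a25),0,np.cos(a25)]])
    return Rz@Ry, np.array([x,y,.05])
E
python3 - <<'E'
from h import *
from scipy.optimize import least_squares
np.set_printoptions(precision=4,suppress=True)
T=lambda x,y,ox,oy,k:((x+.5)/k-.5+ox,(y+.5)/k-.5+oy)
t=lambda x,y:T(x,y,280,130,8); s=lambda x,y:T(x,y,220,180,6)
obs=[('top','h',1,t(320,107)),('top','h',-1,t(603,320)),('top','b',1,t(197,405)),('top','b',-1,t(345,520)),
('side','h',1,s(500,138)),('side','b',1,s(165,253)),('side','b',-1,s(195,265))]
def pt(p,k,sg):
    R,o=cradle(*p[:3])
    l=[.062,sg*p[3],.056] if k=='h' else [.062-.147-.005,sg*p[4],.056]
    return R@l+o
def res(p,o=obs,full=False):
    return np.concatenate([np.subtract(w2px(n,pt(p,k,g)),q) for n,k,g,q in o])
for o in (obs[:4],obs):
    r=least_squares(res,[.6,-.23,-.66,.086,.046],args=(o,)); print(r.x,np.degrees(r.x[2])); print(r.fun.reshape(-1,2))
R,o=cradle(*r.x[:3])
print('hinge',R@[.062,0,.056]+o,'bar',R@[-.085,0,.056]+o,'seat',R@[0,0,.034]+o)
tm=lambda x,y:T(x,y,210,135,8)
m=[plane('top',*tm(68,341),.008),plane('top',*tm(322,411),.008),plane('side',*s(264,73),.008),plane('side',*s(217,151),.008)]
print(np.array(m),(m[0]+m[1])/2,(m[2]+m[3])/2)
E
```

```text
[ 0.6196 -0.248  -0.6664  0.0864  0.0469] -38.1837839956583
[[-0.4187  0.6534]
 [-0.3611  0.5743]
 [ 0.3482 -0.5505]
 [ 0.4547 -0.6884]]
[ 0.6167 -0.2487 -0.5983  0.0892  0.028 ] -34.27917757431283
[[-2.1542  1.8109]
 [ 0.8663  0.1823]
 [ 5.4519  4.4214]
 [-1.3799 -2.1997]
 [-2.866   0.7483]
 [10.129  -4.9525]
 [-3.2828 -1.2405]]
hinge [ 0.6436 -0.267   0.127 ] bar [ 0.5335 -0.192   0.0648] seat [ 0.6049 -0.2406  0.0808]
[[0.5863 0.2107 0.008 ]
 [0.5492 0.0774 0.008 ]
 [0.5935 0.2245 0.008 ]
 [0.5503 0.0701 0.008 ]] [0.5678 0.1441 0.008 ] [0.5719 0.1473 0.008 ]
```

```bash
python3 - <<'E'
from h import *
from scipy.optimize import least_squares
np.set_printoptions(precision=4,suppress=True)
T=lambda x,y,ox,oy,k:((x+.5)/k-.5+ox,(y+.5)/k-.5+oy)
t=lambda x,y:T(x,y,280,130,8); s=lambda x,y:T(x,y,220,180,6)
obs=[('top','h',1,t(320,107)),('top','h',-1,t(603,320)),('top','b',1,t(197,405)),('top','b',-1,t(345,520)),
('side','h',1,s(500,138)),('side','b',-1,s(163,256))]
def pt(p,k,sg):
    R,o=cradle(*p[:3])
    l=[.062,sg*p[3],.056] if k=='h' else [.062-.147-.005,sg*p[4],.056]
    return R@l+o
def res(p,o=obs,full=False):
    return np.concatenate([np.subtract(w2px(n,pt(p,k,g)),q) for n,k,g,q in o])
r=least_squares(res,[.6,-.23,-.66,.086,.046]); print(r.x,np.degrees(r.x[2])); print(r.fun.reshape(-1,2))
R,o=cradle(*r.x[:3])
print(R,'hinge',R@[.062,0,.056]+o,'bar',R@[-.085,0,.056]+o,'seat',R@[0,0,.034]+o)
E
```

```text
[ 0.62   -0.2471 -0.6688  0.0882  0.0468] -38.32057989009784
[[-0.9615  0.2564]
 [-0.2322  0.8122]
 [ 0.1244 -0.682 ]
 [ 0.1382 -0.8216]
 [-0.8525  1.2828]
 [ 0.4869  1.0284]]
[[ 0.711   0.6201 -0.3316]
 [-0.562   0.7846  0.262 ]
 [ 0.4226  0.      0.9063]] hinge [ 0.6455 -0.2673  0.127 ] bar [ 0.541  -0.1846  0.0648] seat [ 0.6087 -0.2382  0.0808]
```

```bash
cat >> h.py <<'E'
from scipy.spatial.transform import Rotation as Ro
CR,CO=cradle(.620,-.2475,np.radians(-38.3))
CT=np.stack([CR[:,1],CR[:,0],-CR[:,2]],1)   # tool orientation square to the face
def C(*l): return CR@np.array(l)+CO
def go(p,R=None):
    s=robot.state(); A=np.array(s['eef_rot']); sh=A.T@(np.array(p)-np.array(s['eef_pos']))*100
    rv=np.degrees(Ro.from_matrix(A.T@R).as_rotvec()) if R is not None else np.zeros(3)
    return sh.round(2),rv.round(1)
def st():
    s=robot.state(); print('t',round(s['time'],2),'p',np.round(s['eef_pos'],4),'F',np.round(s['force'],1),'op',round(float(s['opening']),3),'q',np.round(s['qpos'],2))
    A=np.array(s['eef_rot']); print(' cradle pos mm',np.round(CR.T@(np.array(s['eef_pos'])-CO)*1000,1),'z',np.round(A[:,2],3),'Ft',np.round(A.T@np.array(s['force']),1),'roterr',np.degrees(Ro.from_matrix(A.T@CT).as_rotvec()).round(1))
E
python3 - <<'E'
from h import *
st()
D=np.stack([CR[:,1],[CR[1,1],-CR[0,1],0],[0,0,-1]],1)
print(D,go([.45,-.06,.27],D),go(C(-.085,0,.056+.1),CT),C(-.085,0,.056+.1))
E
```

```text
t 0.1 p [0.2607 0.6221 0.2298] F [-0.6  0.6  0.7] op 1.001 q [-1.28  0.48  0.02  1.56 -0.01  1.11 -0.08]
 cradle pos mm [-668.   459.8  509.9] z [-0.    -0.001 -1.   ] Ft [ 0.8  0.3 -0.7] roterr [-17.5 -22.9 103.7]
[[ 0.61977903  0.78477637  0.        ]
 [ 0.78477637 -0.61977903  0.        ]
 [ 0.          0.         -1.        ]] (array([-43.82, -55.6 ,  -3.92]), array([-1.000e-01,  1.000e-01,  1.056e+02])) (array([-52.97, -62.47,   7.54]), array([-17.5, -22.9, 103.7])) [ 0.50780475 -0.15889353  0.15546146]
```

```bash
python3 -m handwheel '[[[-44,-55.5,-4],[0,0,105.6],-0.05],[[-44,-55.5,-4],[0,0,105.6],-0.05],[[-44,-55.5,-4],[0,0,105.6],-0.05],[[-44,-55.5,-4],[0,0,105.6],-0.05],[[-44,-55.5,-4],[0,0,105.6],-0.05],[[-44,-55.5,-4],[0,0,105.6],-0.05],[[-44,-55.5,-4],[0,0,105.6],-0.05]]'
python3 - <<'E'
from h import *
st()
E
```

```text
time: 0.8
eef_pos: [0.3552, 0.2839, 0.2503]
eef_rot: [[-0.118, 0.993, -0.0], [0.993, 0.118, -0.001], [-0.001, -0.0, -1.0]]
force: [1.0, -0.0, 0.5]
opening: 0.474
t 0.8 p [0.3552 0.2839 0.2503] F [ 1.  -0.   0.5] op 0.474 q [-1.1   0.08  0.31  2.05 -0.03  1.01 -0.66]
 cradle pos mm [-402.2  252.9  408.6] z [-0.    -0.001 -1.   ] Ft [-0.2  1.  -0.5] roterr [-23.7  -9.8  44.3]
```

```bash
python3 - <<'E'
from h import *
D=np.stack([CR[:,1],[CR[1,1],-CR[0,1],0],[0,0,-1]],1)
print(go([.46,-.1,.25],D))
E
```

```text
(array([-39.36,   5.89,   0.07]), array([ 0. ,  0.1, 45.1]))
```

```bash
python3 -m handwheel '[[[-39.4,5.9,0],[0,0,45],-0.05],[[-39.4,5.9,0],[0,0,45],-0.05],[[-39.4,5.9,0],[0,0,45],-0.05],[[-39.4,5.9,0],[0,0,45],-0.05],[[-39.4,5.9,0],[0,0,45],-0.05],[[-39.4,5.9,0],[0,0,45],-0.05],[[-39.4,5.9,0],[0,0,45],-0.05],[[-39.4,5.9,0],[0,0,45],-0.05],[[-39.4,5.9,0],[0,0,45],-0.05]]'
python3 - <<'E'
from h import *
st()
print(go(C(-.085,0,.056+.07),CT))
E
```

```text
time: 1.7
eef_pos: [0.4604, -0.107, 0.2511]
eef_rot: [[0.626, 0.779, 0.001], [0.779, -0.626, -0.004], [-0.002, 0.003, -1.0]]
force: [0.1, 0.7, -0.1]
opening: 0.473
t 1.7 p [ 0.4604 -0.107   0.2511] F [ 0.1  0.7 -0.1] op 0.473 q [-0.6   0.13  0.77  2.04 -0.1   1.01 -0.46]
 cradle pos mm [-107.4   11.3  272. ] z [ 0.001 -0.004 -1.   ] Ft [ 0.6 -0.4  0.1] roterr [-24.8   0.2  -0.4]
(array([-1.04,  8.17, 12.32]), array([-24.8,   0.2,  -0.4]))
```

```bash
python3 -m handwheel '[[[-1,4,6],[-12,0,0],-0.05],[[-1,8.2,12.3],[-24.8,0.2,-0.4],-0.05],[[-1,8.2,12.3],[-24.8,0.2,-0.4],-0.05],[[-1,8.2,12.3],[-24.8,0.2,-0.4],-0.05],[[-1,8.2,12.3],[-24.8,0.2,-0.4],-0.05],[[-1,8.2,12.3],[-24.8,0.2,-0.4],-0.05]]'
python3 - <<'E'
from h import *
st()
for n in('top','side'):
    im,_=cap(n,n+'1')
    x,y=(270,120) if n=='top' else (200,120)
    cv2.imwrite(f'pics/{n}1a.png',cv2.resize(im[y:y+100,x:x+130,::-1],None,fx=6,fy=6,interpolation=cv2.INTER_CUBIC))
E
```

```text
time: 2.3
eef_pos: [0.5179, -0.1664, 0.1285]
eef_rot: [[0.621, 0.712, 0.329], [0.784, -0.563, -0.262], [-0.002, 0.421, -0.907]]
force: [-0.2, 0.1, 0.9]
opening: 0.476
t 2.3 p [ 0.5179 -0.1664  0.1285] F [-0.2  0.1  0.9] op 0.476 q [-0.6   0.33  0.77  2.3   0.01  0.23 -0.59]
 cradle pos mm [-85.1   0.4 126.2] z [ 0.329 -0.262 -0.907] Ft [-0.   0.2 -0.9] roterr [-0.1  0.1 -0. ]
```

View pics/top1a.png

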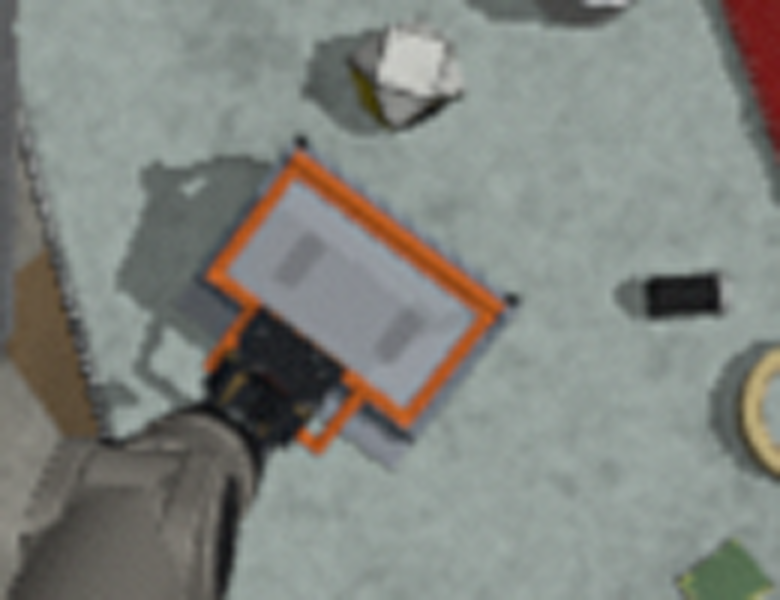

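View pics/side1a.png

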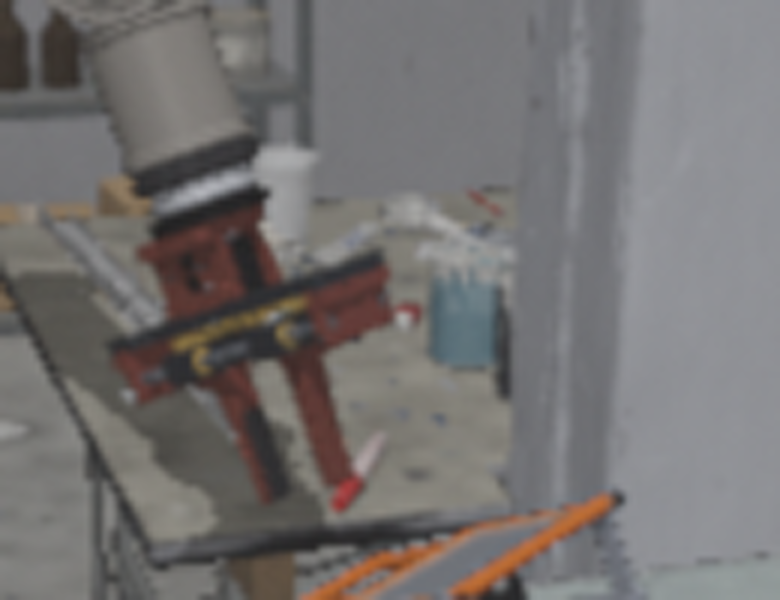

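```bash
python3 -m handwheel '[[[0,0,2],[0,0,0],-0.05],[[0,0,4],[0,0,0],-0.05],[[0,0,4],[0,0,0],-0.05]]'
python3 - <<'E'
from h import *
p=np.array([.5179,-.1664,.1285])
for y in(-.028,.028):
  for x in (-.01,.01): 
    u,v=w2px('side',p+CT@[x,y,.008]); print((u-200+.5)*6-.5,(v-120+.5)*6-.5)
st()
E
```

```text
time: 2.7
eef_pos: [0.5333, -0.1769, 0.0964]
eef_rot: [[0.621, 0.709, 0.333], [0.784, -0.563, -0.263], [0.001, 0.424, -0.906]]
force: [0.7, -0.4, 0.1]
opening: 0.473
261.26615595199024 509.087570888677
281.5483808617502 498.7464841977635
330.0119006686601 492.948333147405
350.06720189750547 482.4940553675773
t 2.7 p [ 0.5333 -0.1769  0.0964] F [ 0.7 -0.4  0.1] op 0.473 q [-0.32  0.38  0.46  2.27  0.43  0.17 -1.  ]
 cradle pos mm [-81.7   1.6  89.3] z [ 0.333 -0.263 -0.906] Ft [0.1 0.8 0.3] roterr [ 0.1 -0.  -0.1]
```

```bash
python3 - <<'E'
from h import *
R=CT@Ro.from_euler('x',12,degrees=True).as_matrix(); print(R[:,2])
b=C(-.085,0,.056)
print(go(b-.03*R[:,2],R),go(b+.006*R[:,2],R))
E
```

```text
[ 0.17653627 -0.13941995 -0.97437006]
(array([-0.16,  0.3 ,  0.39]), array([12.1, -0. , -0.1])) (array([-0.16, -0.46,  3.91]), array([12.1, -0. , -0.1]))
```

```bash
python3 -m handwheel '[[[-0.1,0.3,0.4],[6,0,0],-0.05],[[-0.1,0.3,0.4],[12,0,0],-0.05],[[-0.1,0.3,0.4],[12,0,0],-0.05]]'
python3 - <<'E'
from h import *
st()
R=CT@Ro.from_euler('x',12,degrees=True).as_matrix()
b=C(-.085,0,.056)
print(go(b+.006*R[:,2],R))
E
```

```text
time: 3.0
eef_pos: [0.538, -0.1813, 0.0968]
eef_rot: [[0.622, 0.762, 0.18], [0.783, -0.606, -0.138], [0.004, 0.227, -0.974]]
force: [-0.3, -0.3, -0.9]
opening: 0.479
t 3.0 p [ 0.538  -0.1813  0.0968] F [-0.3 -0.3 -0.9] op 0.479 q [ 0.11  0.39  0.06  2.1   0.2   0.46 -0.68]
 cradle pos mm [-75.7   1.1  87. ] z [ 0.18  -0.138 -0.974] Ft [-0.4 -0.2  0.9] roterr [-11.9  -0.2  -0.2]
(array([-0.12, -0.27,  3.82]), array([ 0.1, -0.2, -0.2]))
```

```bash
python3 -m handwheel '[[[-0.1,-0.3,0.2],[0,0,0],-0.05],[[-0.1,-0.3,1.5],[0,0,0],-0.05],[[-0.1,-0.3,1.5],[0,0,0],-0.05]]'
python3 - <<'E'
from h import *
st()
R=CT@Ro.from_euler('x',12,degrees=True).as_matrix()
b=C(-.085,0,.056)
print(go(b+.006*R[:,2],R))
n='side'
im,_=cap(n,n+'2')
cv2.imwrite(f'pics/{n}2a.png',cv2.resize(im[170:250,220:320,::-1],None,fx=8,fy=7.5,interpolation=cv2.INTER_CUBIC))
E
```

```text
time: 3.3
eef_pos: [0.5365, -0.1819, 0.0801]
eef_rot: [[0.622, 0.763, 0.178], [0.783, -0.606, -0.139], [0.002, 0.226, -0.974]]
force: [0.2, -0.3, 0.5]
opening: 0.472
t 3.3 p [ 0.5365 -0.1819  0.0801] F [ 0.2 -0.3  0.5] op 0.472 q [ 0.1   0.41  0.06  2.11  0.2   0.43 -0.69]
 cradle pos mm [-83.5  -0.3  72.1] z [ 0.178 -0.139 -0.974] Ft [-0.1  0.5 -0.4] roterr [-12.   -0.1  -0.2]
(array([0.02, 0.18, 2.21]), array([ 0. , -0.1, -0.1]))
```

View pics/side2a.png

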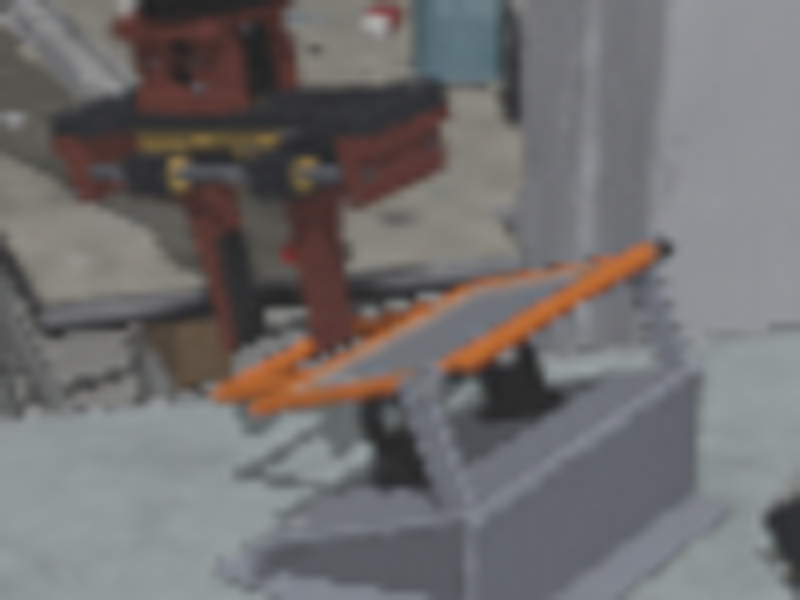

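```bash
python3 -m handwheel '[[[0,0.1,1],[0,0,0],-0.05],[[0,0.15,2.2],[0,0,0],-0.05],[[0,0.15,2.2],[0,0,0],-0.05]]'
python3 - <<'E'
from h import *
st()
n='top'
im,_=cap(n,n+'2')
cv2.imwrite(f'pics/{n}2a.png',cv2.resize(im[140:220,280:380,::-1],None,fx=8,fy=7.5,interpolation=cv2.INTER_CUBIC))
E
```

```text
time: 3.65
eef_pos: [0.5407, -0.185, 0.0571]
eef_rot: [[0.62, 0.765, 0.175], [0.784, -0.605, -0.138], [-0.0, 0.223, -0.975]]
force: [0.1, -0.4, 0.2]
opening: 0.473
t 3.65 p [ 0.5407 -0.185   0.0571] F [ 0.1 -0.4  0.2] op 0.473 q [ 0.1   0.46  0.07  2.11  0.21  0.39 -0.7 ]
 cradle pos mm [-88.5  -0.1  49.1] z [ 0.175 -0.138 -0.975] Ft [-0.3  0.4 -0.2] roterr [-12.1   0.   -0. ]
```

View pics/top2a.png

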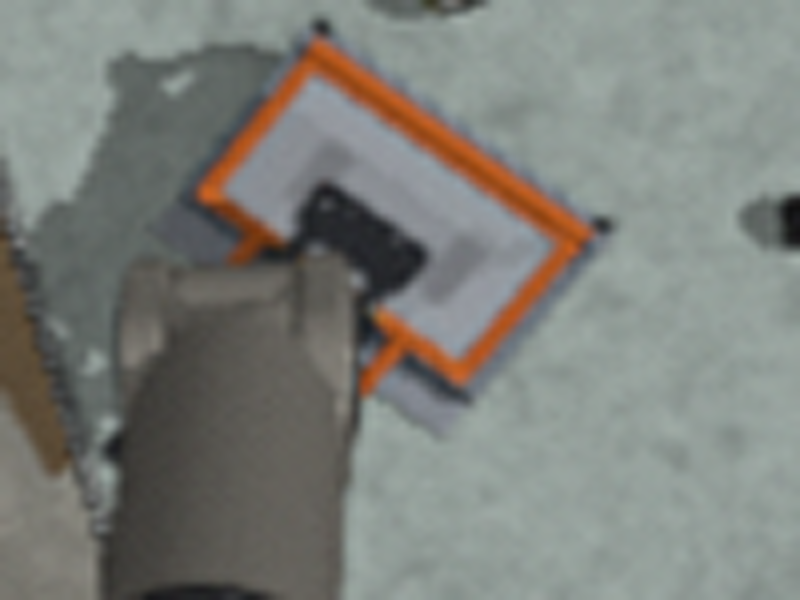

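Fingers straddle the bar with no contact force; close on it.

```bash
python3 -m handwheel '[[[0,0,0],[0,0,0],-1],[[0,0,0],[0,0,0],-1],[[0,0,0],[0,0,0],-1],[[0,0,0],[0,0,0],-1],[[0,0,0],[0,0,0],-1]]'
python3 - <<'E'
from h import *
st()
E
```

```text
time: 4.2
eef_pos: [0.5383, -0.1832, 0.057]
eef_rot: [[0.62, 0.766, 0.17], [0.785, -0.605, -0.136], [-0.002, 0.218, -0.976]]
force: [-6.8, 5.9, 6.5]
opening: 0.104
t 4.2 p [ 0.5383 -0.1832  0.057 ] F [-6.8  5.9  6.5] op 0.104 q [ 0.1   0.46  0.07  2.11  0.21  0.39 -0.7 ]
 cradle pos mm [-91.3  -0.2  50.3] z [ 0.17  -0.136 -0.976] Ft [ 0.4 -7.4 -8.3] roterr [-12.4   0.1   0. ]
```

```bash
cat >> h.py <<'E'
def arc(ths,th0=0,beta=12.4,r=.147):
    b=np.radians(beta)
    for t in ths:
        dx=r*(np.cos(th0)-np.cos(t));dz=r*(np.sin(t)-np.sin(th0))
        print(round(t,2),'[0,%.1f,%.1f]'%(100*(dx*np.cos(b)-dz*np.sin(b)),100*(-dx*np.sin(b)-dz*np.cos(b))))
E
python3 - <<'E'
from h import *
arc(np.arange(.1,.61,.1))
E
```

```text
0.1 [0,-0.2,-1.4]
0.2 [0,-0.3,-2.9]
0.3 [0,-0.3,-4.4]
0.4 [0,-0.1,-5.8]
0.5 [0,0.2,-7.3]
0.6 [0,0.7,-8.7]
```

```bash
python3 -m handwheel '[[[0,-0.1,-0.7],[0,0,0],-1],[[0,-0.2,-1.4],[0,0,0],-1],[[0,-0.3,-2.1],[0,0,0],-1],[[0,-0.3,-2.9],[0,0,0],-1],[[0,-0.3,-3.6],[0,0,0],-1],[[0,-0.3,-4.4],[0,0,0],-1],[[0,-0.3,-4.4],[0,0,0],-1]]'
python3 - <<'E'
from h import *
st()
n='side'
im,_=cap(n,n+'3')
cv2.imwrite(f'pics/{n}3a.png',cv2.resize(im[160:240,220:320,::-1],None,fx=8,fy=7.5,interpolation=cv2.INTER_CUBIC))
E
```

```text
time: 4.9
eef_pos: [0.5282, -0.1753, 0.1002]
eef_rot: [[0.62, 0.766, 0.17], [0.785, -0.605, -0.136], [-0.001, 0.218, -0.976]]
force: [-2.5, 1.7, -1.8]
opening: 0.101
t 4.9 p [ 0.5282 -0.1753  0.1002] F [-2.5  1.7 -1.8] op 0.101 q [ 0.09  0.37  0.06  2.11  0.2   0.48 -0.69]
 cradle pos mm [-84.6  -0.2  94.8] z [ 0.17  -0.136 -0.976] Ft [-0.2 -3.3  1.1] roterr [-12.4   0.1   0. ]
```

View pics/side3a.png

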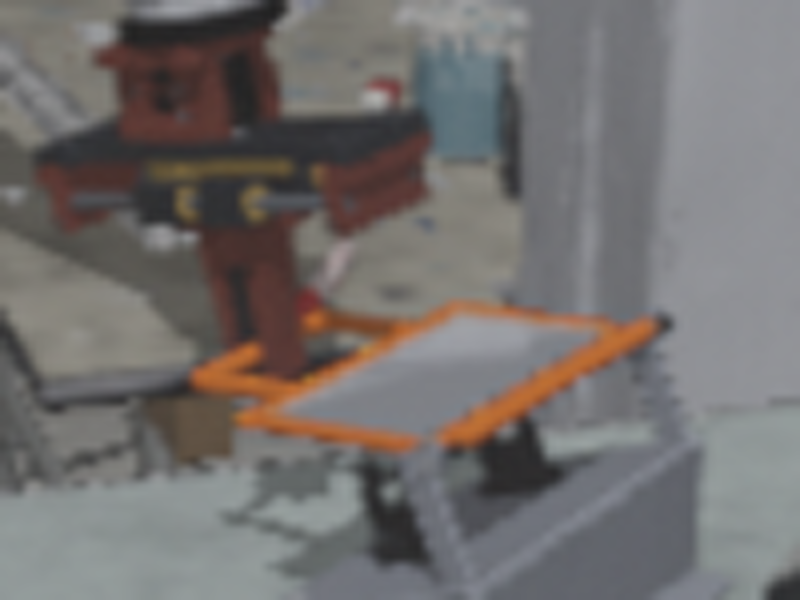

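```bash
python3 - <<'E'
from h import *
arc(np.arange(.4,1.61,.1),.31)
E
```

```text
0.4 [0,0.2,-1.3]
0.5 [0,0.5,-2.7]
0.6 [0,1.0,-4.1]
0.7 [0,1.6,-5.5]
0.8 [0,2.4,-6.7]
0.9 [0,3.2,-7.9]
1.0 [0,4.2,-9.0]
1.1 [0,5.3,-10.0]
1.2 [0,6.5,-10.9]
1.3 [0,7.8,-11.6]
1.4 [0,9.1,-12.2]
1.5 [0,10.5,-12.7]
1.6 [0,11.9,-13.1]
```

```bash
python3 -m handwheel '[[[0,0.2,-1.3],[0,0,0],-1],[[0,0.5,-2.7],[0,0,0],-1],[[0,1.0,-4.1],[0,0,0],-1],[[0,1.6,-5.5],[0,0,0],-1],[[0,2.4,-6.7],[0,0,0],-1],[[0,3.2,-7.9],[0,0,0],-1],[[0,4.2,-9.0],[0,0,0],-1],[[0,4.2,-9.0],[0,0,0],-1]]'
python3 - <<'E'
from h import *
st()
E
```

```text
time: 5.75
eef_pos: [0.5421, -0.1862, 0.1967]
eef_rot: [[0.62, 0.767, 0.163], [0.784, -0.606, -0.133], [-0.003, 0.211, -0.978]]
force: [-15.1, 11.9, 9.0]
opening: 0.102
t 5.75 p [ 0.5421 -0.1862  0.1967] F [-15.1  11.9   9. ] op 0.102 q [ 0.13  0.25  0.04  1.99  0.14  0.72 -0.6 ]
 cradle pos mm [-27.8  -0.2 174.8] z [ 0.163 -0.133 -0.978] Ft [ -0.1 -16.9 -12.8] roterr [-12.8   0.2   0. ]
```

```bash
python3 - <<'E'
from h import *
arc(np.arange(1.0,1.61,.1),.96,12.8)
E
```

```text
1.0 [0,0.4,-0.4]
1.1 [0,1.5,-1.4]
1.2 [0,2.7,-2.3]
1.3 [0,3.9,-3.1]
1.4 [0,5.2,-3.7]
1.5 [0,6.6,-4.2]
1.6 [0,8.1,-4.5]
```

```bash
python3 -m handwheel '[[[0,0.4,-0.4],[0,0,0],-1],[[0,1.5,-1.4],[0,0,0],-1],[[0,2.7,-2.3],[0,0,0],-1],[[0,3.9,-3.1],[0,0,0],-1],[[0,3.9,-3.1],[0,0,0],-1]]'
python3 - <<'E'
from h import *
st()
E
```

```text
time: 6.25
eef_pos: [0.5681, -0.2067, 0.2375]
eef_rot: [[0.621, 0.766, 0.165], [0.784, -0.606, -0.134], [-0.002, 0.213, -0.977]]
force: [-7.6, 4.4, 8.9]
opening: 0.102
t 6.25 p [ 0.5681 -0.2067  0.2375] F [-7.6  4.4  8.9] op 0.102 q [ 0.15  0.25  0.05  1.88  0.12  0.82 -0.55]
 cradle pos mm [ 19.4  -0.2 197.8] z [ 0.165 -0.134 -0.977] Ft [ -1.3  -6.6 -10.5] roterr [-12.7   0.2  -0. ]
```

```bash
python3 - <<'E'
from h import *
arc(np.arange(1.4,2.5,.1),1.30,12.7,.148)
E
```

```text
1.4 [0,1.3,-0.6]
1.5 [0,2.7,-1.1]
1.6 [0,4.2,-1.5]
1.7 [0,5.6,-1.7]
1.8 [0,7.1,-1.8]
1.9 [0,8.6,-1.7]
2.0 [0,10.0,-1.4]
2.1 [0,11.5,-1.1]
2.2 [0,12.9,-0.5]
2.3 [0,14.2,0.1]
2.4 [0,15.4,0.9]
```

```bash
python3 -m handwheel '[[[0,1.3,-0.6],[0,0,0],-1],[[0,2.7,-1.1],[0,0,0],-1],[[0,4.2,-1.5],[0,0,0],-1],[[0,5.6,-1.7],[0,0,0],-1],[[0,7.1,-1.8],[0,0,0],-1],[[0,7.1,-1.8],[0,0,0],-1]]'
python3 - <<'E'
from h import *
st()
n='side'
im,_=cap(n,n+'4')
cv2.imwrite(f'pics/{n}4a.png',cv2.resize(im[120:240,220:340,::-1],None,fx=5,fy=5,interpolation=cv2.INTER_CUBIC))
E
```

```text
time: 6.85
eef_pos: [0.621, -0.2488, 0.2709]
eef_rot: [[0.622, 0.765, 0.167], [0.783, -0.607, -0.135], [-0.002, 0.215, -0.977]]
force: [-0.5, 0.8, 1.4]
opening: 0.107
t 6.85 p [ 0.621  -0.2488  0.2709] F [-0.5  0.8  1.4] op 0.107 q [ 0.2   0.33  0.06  1.7   0.09  0.91 -0.47]
 cradle pos mm [ 94.8  -0.4 199.5] z [ 0.167 -0.135 -0.977] Ft [ 0.4 -0.5 -1.6] roterr [-12.6   0.2  -0.1]
```

View pics/side4a.png

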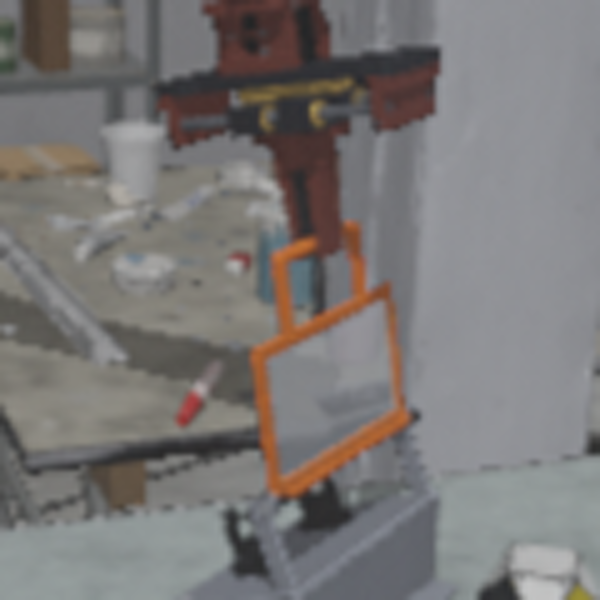

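```bash
python3 - <<'E'
from h import *
arc(np.arange(1.9,2.5,.1),1.81,12.6,.148)
E
```

```text
1.9 [0,1.3,0.1]
2.0 [0,2.8,0.3]
2.1 [0,4.2,0.7]
2.2 [0,5.6,1.2]
2.3 [0,6.9,1.9]
2.4 [0,8.2,2.7]
2.5 [0,9.4,3.6]
```

```bash
python3 -m handwheel '[[[0,1.3,0.1],[0,0,0],-1],[[0,2.8,0.3],[0,0,0],-1],[[0,4.2,0.7],[0,0,0],-1],[[0,5.6,1.2],[0,0,0],-1],[[0,6.9,1.9],[0,0,0],-1],[[0,7.6,2.3],[0,0,0],-1],[[0,7.6,2.3],[0,0,0],-1]]'
python3 - <<'E'
from h import *
st()
n='side'
im,_=cap(n,n+'5')
cv2.imwrite(f'pics/{n}5a.png',cv2.resize(im[120:240,220:340,::-1],None,fx=5,fy=5,interpolation=cv2.INTER_CUBIC))
E
```

```text
time: 7.6
eef_pos: [0.6826, -0.2977, 0.2642]
eef_rot: [[0.622, 0.765, 0.167], [0.783, -0.607, -0.135], [-0.002, 0.215, -0.977]]
force: [0.1, 0.6, -0.3]
opening: 0.106
t 7.6 p [ 0.6826 -0.2977  0.2642] F [ 0.1  0.6 -0.3] op 0.106 q [ 0.24  0.46  0.07  1.52  0.06  0.96 -0.4 ]
 cradle pos mm [163.3  -0.6 160.2] z [ 0.167 -0.135 -0.977] Ft [ 0.5 -0.4  0.2] roterr [-12.6   0.2  -0.1]
```

View pics/side5a.png

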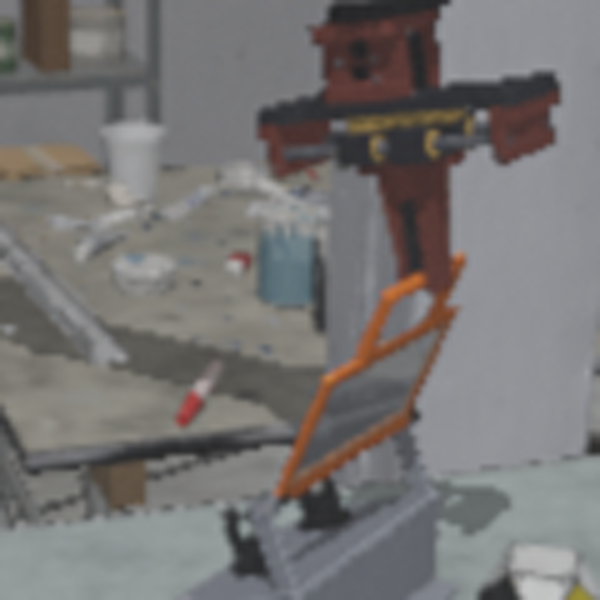

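```bash
python3 -m handwheel '[[[0,0,0],[0,0,0],0],[[0,0,0],[0,0,0],0],[[0,0,0],[0,0,0],0],[[0,0,-2],[0,0,0],0],[[0,0,-5],[0,0,0],0],[[0,0,-8],[0,0,0],0],[[0,0,-8],[0,0,0],0]]'
python3 - <<'E'
from h import *
st()
n='side'
im,_=cap(n,n+'6')
cv2.imwrite(f'pics/{n}6a.png',cv2.resize(im[120:240,220:340,::-1],None,fx=5,fy=5,interpolation=cv2.INTER_CUBIC))
E
```

```text
time: 8.35
eef_pos: [0.6704, -0.2869, 0.3485]
eef_rot: [[0.622, 0.764, 0.175], [0.783, -0.606, -0.137], [0.001, 0.223, -0.975]]
force: [0.2, -0.3, 0.4]
opening: 0.503
t 8.35 p [ 0.6704 -0.2869  0.3485] F [ 0.2 -0.3  0.4] op 0.503 q [ 0.23  0.38  0.07  1.46  0.06  1.1  -0.4 ]
 cradle pos mm [184.1   0.4 243.5] z [ 0.175 -0.137 -0.975] Ft [-0.1  0.4 -0.3] roterr [-12.1  -0.   -0.1]
```

View pics/side6a.png

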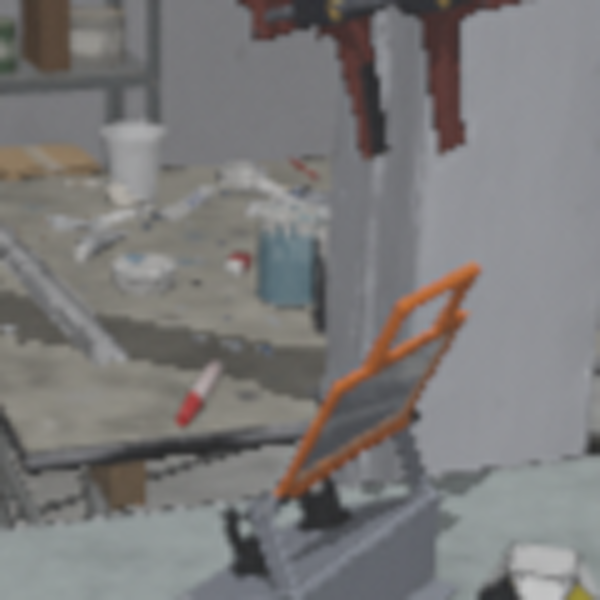

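```bash
python3 - <<'E'
from h import *
np.set_printoptions(precision=3,suppress=True)
c,F=f('top'); D=np.load('pics/top0.npy')
u,v=np.meshgrid(np.arange(512),np.arange(384)); P=np.stack([(u-c['cx'])/F*D,(v-c['cy'])/F*D,D],-1).reshape(-1,3); W=(P-np.array(c['t']))@np.array(c['R'])
W=W[D.ravel()>0]
m=(W[:,0]>.55)&(W[:,0]<1)&(W[:,1]>-.05)&(W[:,1]<.3)&(W[:,2]>.05)&(W[:,2]<.5)
Q=W[m]
for y in np.arange(-.05,.3,.02):
    q=Q[(Q[:,1]>=y)&(Q[:,1]<y+.02)]
    if len(q): print(round(y,2),len(q),'xmin',np.percentile(q[:,0],[0,5,50]),'z',q[:,2].min(),q[:,2].max())
D2=np.stack([CR[:,1],[CR[1,1],-CR[0,1],0],[0,0,-1]],1)
print(go([.46,-.03,.30],D2))
E
```

```text
-0.03 62 xmin [0.723 0.724 0.728] z 0.05563640635704099 0.49130688803890427
-0.01 211 xmin [0.717 0.718 0.722] z 0.053393321719663316 0.4986695432689531
0.01 213 xmin [0.712 0.714 0.717] z 0.052309333292483044 0.49824247008563144
0.03 214 xmin [0.705 0.708 0.711] z 0.05221970498962394 0.4998776975038713
0.05 194 xmin [0.702 0.705 0.709] z 0.05158936894321718 0.4993963094891991
0.07 234 xmin [0.697 0.7   0.703] z 0.054842161310924675 0.4988089750940058
0.09 209 xmin [0.692 0.694 0.697] z 0.05007517465394644 0.4984911931088928
0.11 221 xmin [0.685 0.687 0.691] z 0.05248974392738842 0.49978130661130266
0.13 219 xmin [0.68  0.682 0.686] z 0.05516320512815991 0.4993417981812269
0.15 151 xmin [0.676 0.679 0.683] z 0.055511086468159436 0.4980545018642397
0.21 16 xmin [0.706 0.709 0.766] z 0.058802526882989696 0.09116861492065503
0.23 153 xmin [0.697 0.7   0.795] z 0.05105033974165341 0.11239356137517648
0.25 203 xmin [0.693 0.703 0.815] z 0.05069147234583711 0.10890878606269341
0.27 228 xmin [0.705 0.725 0.861] z 0.051826524265573104 0.1405737174581073
0.29 171 xmin [0.696 0.702 0.88 ] z 0.05066150065312293 0.154505113984768
(array([  7.08, -32.59,  -2.66]), array([12.7,  0. , -0.1]))
```

```bash
python3 -m handwheel '[[[2,-8,-2],[4,0,0],-0.32],[[7,-32.6,-2.6],[12.7,0,0],-0.32],[[7,-32.6,-2.6],[12.7,0,0],-0.32],[[7,-32.6,-2.6],[12.7,0,0],-0.32],[[7,-32.6,-2.6],[12.7,0,0],-0.32],[[7,-32.6,-2.6],[12.7,0,0],-0.32],[[7,-32.6,-2.6],[12.7,0,0],-0.32],[[7,-32.6,-2.6],[12.7,0,0],-0.32],[[7,-32.6,-2.6],[12.7,0,0],-0.32]]'
python3 - <<'E'
from h import *
st()
for n in('top','side'):
    im,_=cap(n,n+'7')
    x,y=(280,130) if n=='top' else (220,170)
    cv2.imwrite(f'pics/{n}7a.png',cv2.resize(im[y:y+75,x:x+100,::-1],None,fx=8,fy=8,interpolation=cv2.INTER_CUBIC))
t=np.radians(74.4); x=np.array([np.cos(t),np.sin(t),0]); z=np.array([0,0,-1.]);M=np.stack([x,np.cross(z,x),z],1)@Ro.from_euler('x',-4,degrees=True).as_matrix()
np.save('M.npy',M); print(M,go([.54,.145,.15],M))
E
```

```text
time: 9.3
eef_pos: [0.4591, -0.0307, 0.2988]
eef_rot: [[0.621, 0.784, -0.001], [0.784, -0.621, -0.0], [-0.001, -0.001, -1.0]]
force: [0.6, -0.8, 0.4]
opening: 0.338
t 9.3 p [ 0.4591 -0.0307  0.2988] F [ 0.6 -0.8  0.4] op 0.338 q [ 0.01  0.06 -0.09  1.95  0.01  1.13 -0.74]
 cradle pos mm [-131.1   70.4  335.7] z [-0.001 -0.    -1.   ] Ft [-0.2  0.9 -0.4] roterr [-25.1   0.1  -0.1]
[[ 0.26891982  0.96081635  0.06718682]
 [ 0.96316257 -0.26826475 -0.0187589 ]
 [ 0.          0.06975647 -0.99756405]] (array([18.82, -4.75, 14.91]), array([ -4. ,   0.8, -22.9]))
```

View pics/top7a.png

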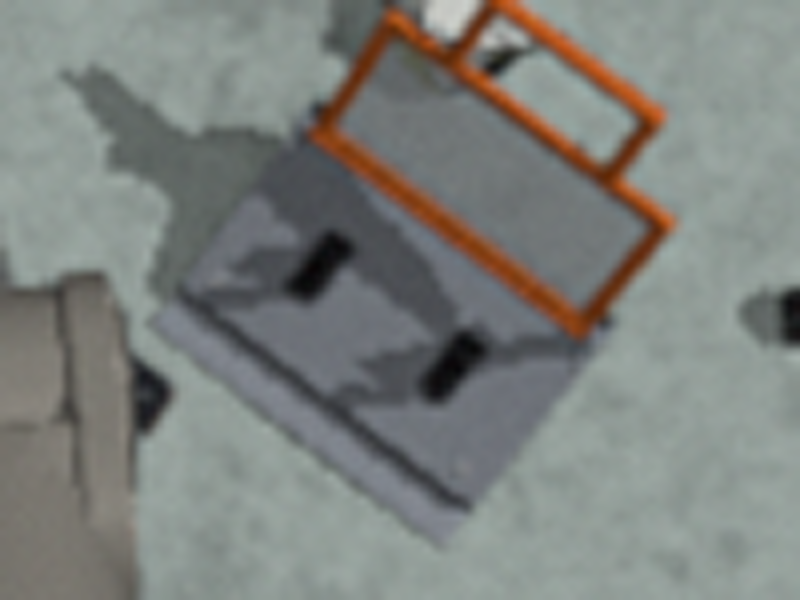

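View pics/side7a.png

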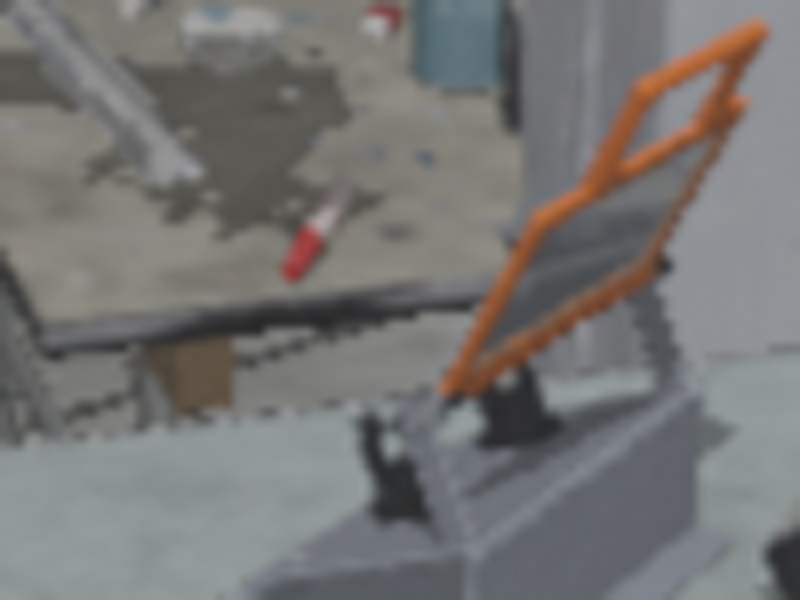

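```bash
python3 - <<'E'
from h import *
def t(p):
    u,v=w2px('top',p); return round((u-280+.5)*8-.5),round((v-130+.5)*8-.5)
def s(p):
    u,v=w2px('side',p); return round((u-220+.5)*8-.5),round((v-170+.5)*8-.5)
for l in [(-.059,.095,0),(-.059,-.095,0),(0,.042,0),(0,-.042,0),(.018,.042,.01),(-.018,.042,.01),(0,.042,.048),(0,-.042,.048),(.018,-.042,.01),(-.018,-.042,.01),(.062,.086,.056),(.062,-.086,.056)]:
    print(l,t(C(*l)),s(C(*l)))
im=cv2.imread('pics/top7a.png'); im2=cv2.imread('pics/side7a.png')
for y in(.042,-.042):
  for x,z in((.018,0),(-.018,0),(.018,.01),(-.018,.01),(0,.048)):
    for w in(-.007,.007):
      cv2.circle(im,t(C(x,y+w,z)),3,(0,255,0),-1);cv2.circle(im2,s(C(x,y+w,z)),3,(0,255,0),-1)
for l in [(-.059,.095,0),(-.059,-.095,0),(.062,.086,.056),(.062,-.086,.056)]:
  cv2.circle(im,t(C(*l)),3,(0,0,255),-1);cv2.circle(im2,s(C(*l)),3,(0,0,255),-1)
cv2.imwrite('pics/ov.png',im);cv2.imwrite('pics/ovs.png',im2)
E
```

```text
(-0.059, 0.095, 0) (181, 279) (492, 425)
(-0.059, -0.095, 0) (475, 504) (250, 586)
(0, 0.042, 0) (330, 251) (533, 450)
(0, -0.042, 0) (462, 351) (428, 522)
(0.018, 0.042, 0.01) (348, 226) (559, 423)
(-0.018, 0.042, 0.01) (306, 281) (494, 434)
(0, 0.042, 0.048) (315, 263) (498, 348)
(0, -0.042, 0.048) (450, 365) (391, 415)
(0.018, -0.042, 0.01) (481, 326) (454, 495)
(-0.018, -0.042, 0.01) (438, 382) (388, 505)
(0.062, 0.086, 0.056) (317, 112) (658, 276)
(0.062, -0.086, 0.056) (598, 324) (442, 414)
```

View pics/ov.png

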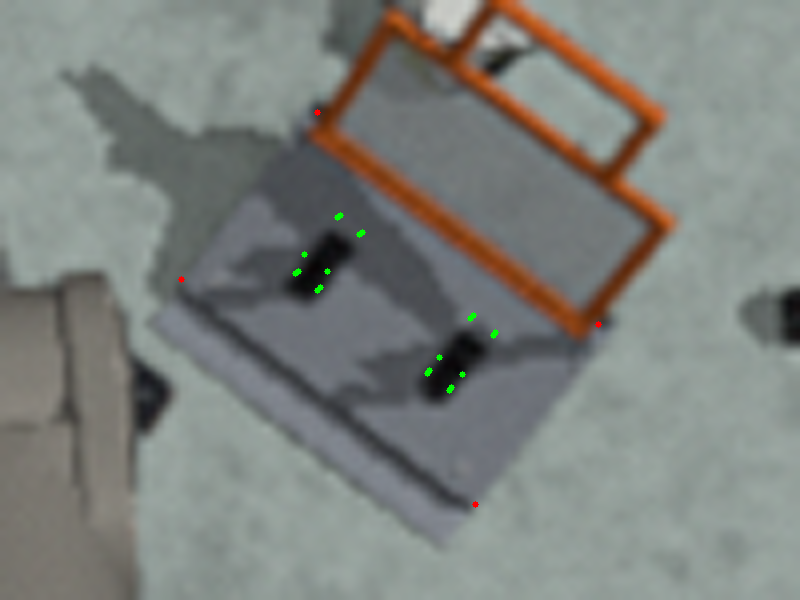

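View pics/ovs.png

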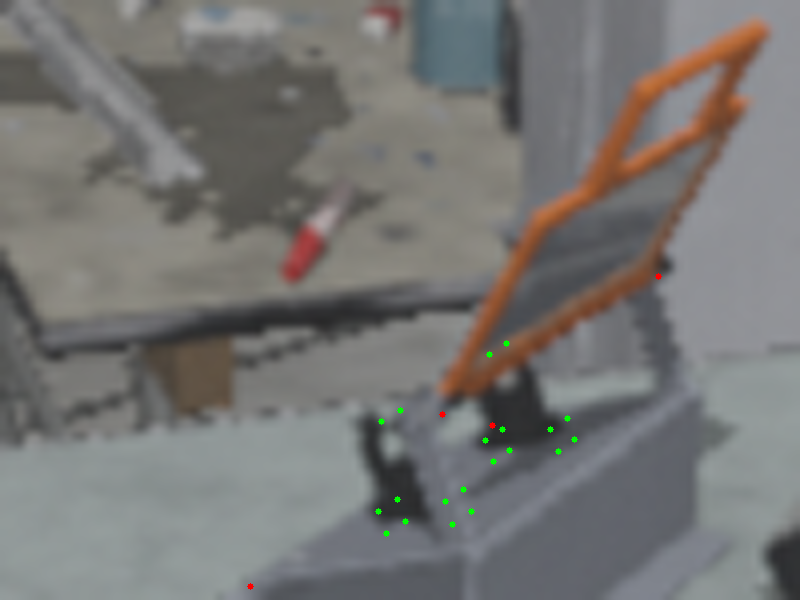

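```bash
sed -i 's/^CR,CO=.*/CR,CO=cradle(.6147,-.2446,np.radians(-38.5))/' h.py
python3 -m handwheel '[[[6,-1.5,4],[-1,0,-7],-0.32],[[18.8,-4.7,14.9],[-4,0.8,-22.9],-0.32],[[18.8,-4.7,14.9],[-4,0.8,-22.9],-0.32],[[18.8,-4.7,14.9],[-4,0.8,-22.9],-0.32],[[18.8,-4.7,14.9],[-4,0.8,-22.9],-0.32],[[18.8,-4.7,14.9],[-4,0.8,-22.9],-0.32],[[18.8,-4.7,14.9],[-4,0.8,-22.9],-0.32]]'
python3 - <<'E'
from h import *
st(); M=np.load('M.npy')
print(go([.569,.145,.06],M))
for n in('top','side'):
    im,_=cap(n,n+'8')
    x,y=(200,130) if n=='top' else (200,120)
    cv2.imwrite(f'pics/{n}8a.png',cv2.resize(im[y:y+90,x:x+120,::-1],None,fx=6.5,fy=6.5,interpolation=cv2.INTER_CUBIC))
E
```

```text
time: 10.1
eef_pos: [0.5407, 0.1438, 0.1488]
eef_rot: [[0.27, 0.961, 0.065], [0.963, -0.269, -0.02], [-0.002, 0.068, -0.998]]
force: [0.7, -0.6, 0.5]
opening: 0.339
t 10.1 p [0.5407 0.1438 0.1488] F [ 0.7 -0.6  0.5] op 0.339 q [-0.22  0.37 -0.21  1.94  0.17  0.79 -0.81]
 cradle pos mm [-229.9  257.9  216.2] z [ 0.065 -0.02  -0.998] Ft [-0.4  0.9 -0.4] roterr [-20.8  -5.6  22.3]
(array([0.89, 2.09, 9.04]), array([-0.1,  0.1, -0. ]))
```

View pics/top8a.png

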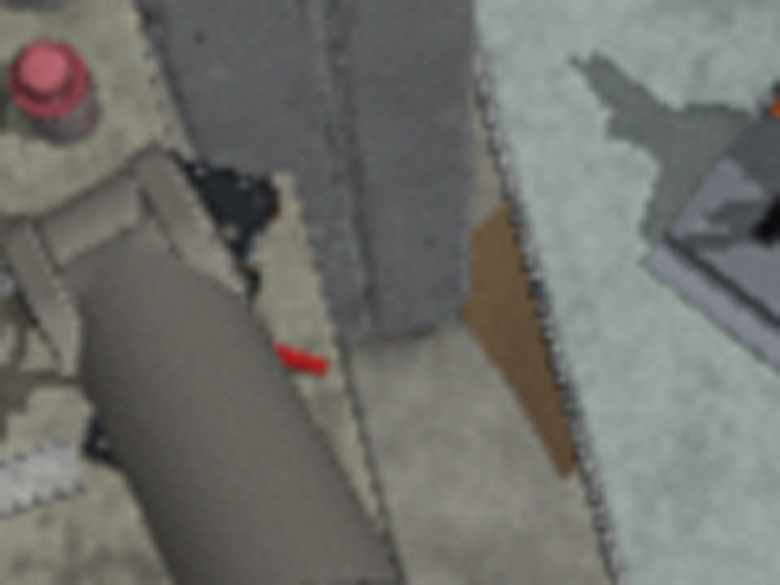

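View pics/side8a.png

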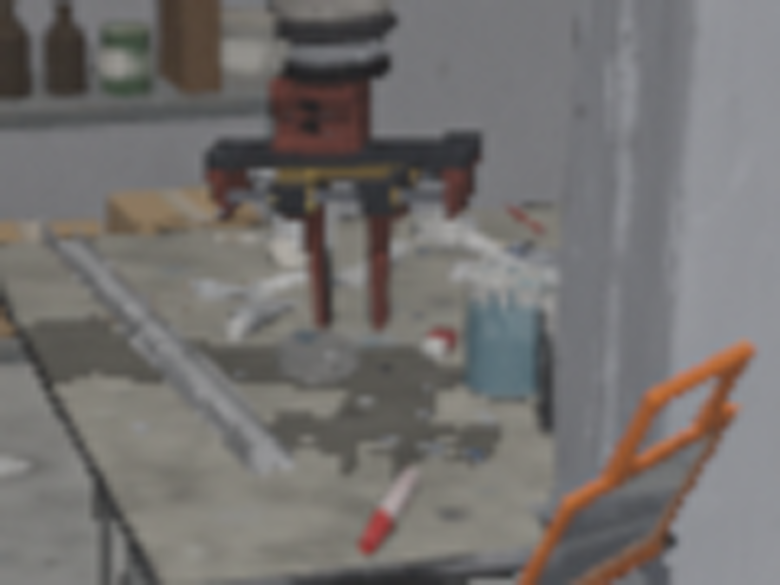

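```bash
python3 -m handwheel '[[[0.9,2.1,4],[0,0,0],-0.32],[[0.9,2.1,9],[0,0,0],-0.32],[[0.9,2.1,10],[0,0,0],-0.32],[[0.9,2.1,10],[0,0,0],-0.32]]'
python3 - <<'E'
from h import *
st(); M=np.load('M.npy')
print(go([.569,.145,.0115],M))
for n in('side',):
    im,_=cap(n,n+'9')
    x,y=(230,160)
    cv2.imwrite(f'pics/{n}9a.png',cv2.resize(im[y:y+60,x:x+80,::-1],None,fx=10,fy=10,interpolation=cv2.INTER_CUBIC))
E
```

```text
time: 10.6
eef_pos: [0.5695, 0.1419, 0.0518]
eef_rot: [[0.274, 0.96, 0.065], [0.962, -0.273, -0.022], [-0.003, 0.069, -0.998]]
force: [0.0, -0.0, -0.2]
opening: 0.34
t 10.6 p [0.5695 0.1419 0.0518] F [ 0.  -0.  -0.2] op 0.34 q [-0.24  0.54 -0.18  1.94  0.23  0.63 -0.85]
 cradle pos mm [-249.3  274.3  118.2] z [ 0.065 -0.022 -0.998] Ft [-0.   0.   0.2] roterr [-20.8  -5.5  22.1]
(array([ 0.3 , -0.41,  4.01]), array([-0.1,  0.2, -0.3]))
```

View pics/side9a.png

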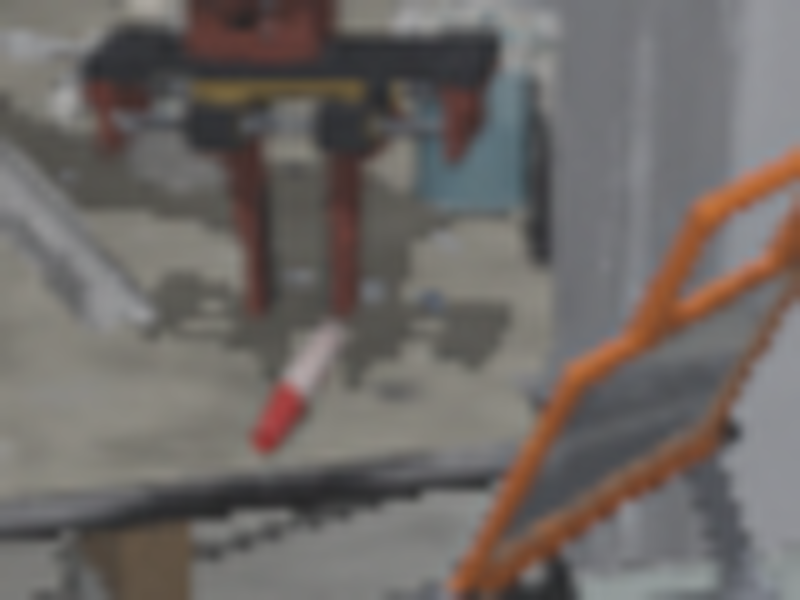

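```bash
python3 -m handwheel '[[[0.3,-0.3,2],[0,0,0],-0.32],[[0.3,-0.3,3.5],[0,0,0],-0.32],[[0.3,-0.3,4],[0,0,0],-0.32],[[0.3,-0.3,4],[0,0,0],-0.32]]'
python3 - <<'E'
from h import *
st()
for n in('side',):
    im,_=cap(n,n+'10')
    x,y=(230,160)
    cv2.imwrite(f'pics/{n}10a.png',cv2.resize(im[y:y+60,x:x+80,::-1],None,fx=10,fy=10,interpolation=cv2.INTER_CUBIC))
E
```

```text
time: 11.05
eef_pos: [0.5714, 0.1454, 0.0137]
eef_rot: [[0.273, 0.96, 0.068], [0.962, -0.272, -0.021], [-0.002, 0.071, -0.997]]
force: [0.3, 0.1, 0.2]
opening: 0.342
t 11.05 p [0.5714 0.1454 0.0137] F [0.3 0.1 0.2] op 0.342 q [-0.26  0.6  -0.16  1.95  0.26  0.55 -0.88]
 cradle pos mm [-266.2  278.3   84. ] z [ 0.068 -0.021 -0.997] Ft [ 0.2  0.3 -0.2] roterr [-20.6  -5.6  22.1]
```

View pics/side10a.png

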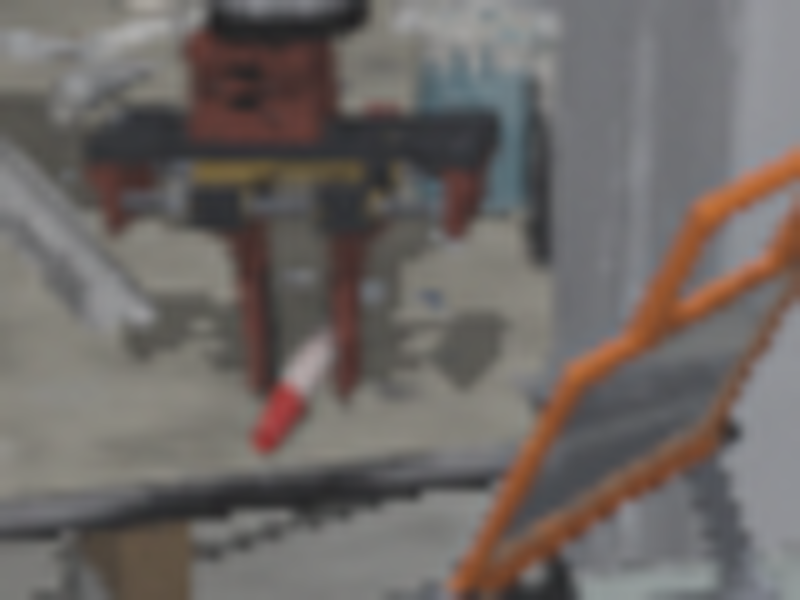

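```bash
python3 -m handwheel '[[[0,-0.1,0.25],[0,0,0],-0.32],[[0,-0.1,0.25],[0,0,0],-0.32]]'
python3 -m handwheel '[[[0,0,0],[0,0,0],-1],[[0,0,0],[0,0,0],-1],[[0,0,0],[0,0,0],-1],[[0,0,0],[0,0,0],-1]]'
python3 - <<'E'
from h import *
st()
E
```

```text
time: 11.3
eef_pos: [0.5711, 0.1459, 0.0119]
eef_rot: [[0.273, 0.959, 0.069], [0.962, -0.272, -0.02], [-0.001, 0.072, -0.997]]
force: [0.8, 0.2, 0.6]
opening: 0.343
time: 11.7
eef_pos: [0.5712, 0.146, 0.0121]
eef_rot: [[0.273, 0.959, 0.069], [0.962, -0.272, -0.02], [-0.001, 0.072, -0.997]]
force: [-1.4, -0.5, 2.8]
opening: 0.167
t 11.7 p [0.5712 0.146  0.0121] F [-1.4 -0.5  2.8] op 0.167 q [-0.26  0.61 -0.15  1.95  0.26  0.55 -0.88]
 cradle pos mm [-267.2  278.6   82.8] z [ 0.069 -0.02  -0.997] Ft [-0.9 -1.  -2.9] roterr [-20.6  -5.7  22. ]
```

```bash
python3 -m handwheel '[[[0,0,-1],[0,0,0],-1],[[0,0,-4],[0,0,0],-1],[[0,-2,-8],[0,0,0],-1],[[0,-4,-12],[0,0,0],-1],[[0,-4,-12],[0,0,0],-1]]'
python3 - <<'E'
from h import *
st()
im,_=cap('side','side11')
cv2.imwrite('pics/side11a.png',cv2.resize(im[140:200,230:310,::-1],None,fx=10,fy=10,interpolation=cv2.INTER_CUBIC))
D2=np.stack([CR[:,1],[CR[1,1],-CR[0,1],0],[0,0,-1]],1)
print(go([.47,-.08,.24],D2))
E
```

```text
time: 12.2
eef_pos: [0.5249, 0.1618, 0.1342]
eef_rot: [[0.271, 0.96, 0.076], [0.963, -0.27, -0.017], [0.004, 0.078, -0.997]]
force: [1.6, 0.2, -0.4]
opening: 0.163
t 12.2 p [0.5249 0.1618 0.1342] F [ 1.6  0.2 -0.4] op 0.163 q [-0.26  0.37 -0.22  1.99  0.19  0.74 -0.87]
 cradle pos mm [-257.4  262.2  212.9] z [ 0.076 -0.017 -0.997] Ft [0.6 1.5 0.5] roterr [-20.3  -6.1  22.1]
(array([-24.62,   2.05, -10.75]), array([ 4.3, -1. , 22.7]))
```

View pics/side11a.png

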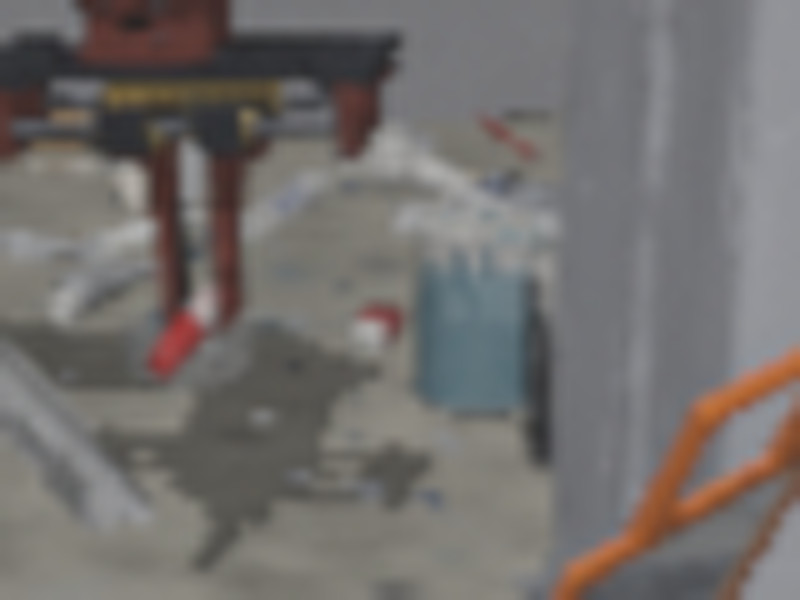

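Marker is held. On to the stand.

```bash
python3 -m handwheel '[[[-4,0.2,-5],[1,0,3],-1],[[-24.6,2,-10.7],[4.3,-1,22.7],-1],[[-24.6,2,-10.7],[4.3,-1,22.7],-1],[[-24.6,2,-10.7],[4.3,-1,22.7],-1],[[-24.6,2,-10.7],[4.3,-1,22.7],-1],[[-24.6,2,-10.7],[4.3,-1,22.7],-1],[[-24.6,2,-10.7],[4.3,-1,22.7],-1],[[-24.6,2,-10.7],[4.3,-1,22.7],-1]]'
python3 - <<'E'
from h import *
st()
print(go(C(0,0,.034+.07),CT),go(C(0,0,.1),CT@Ro.from_euler('x',5,degrees=True).as_matrix()))
E
```

```text
time: 13.05
eef_pos: [0.4694, -0.0801, 0.2388]
eef_rot: [[0.623, 0.782, -0.001], [0.782, -0.623, 0.001], [-0.0, -0.001, -1.0]]
force: [0.4, 0.4, 0.2]
opening: 0.167
t 13.05 p [ 0.4694 -0.0801  0.2388] F [0.4 0.4 0.2] op 0.167 q [ 0.08  0.14 -0.05  2.    0.01  1.   -0.64]
 cradle pos mm [-116.1   38.3  262.4] z [-0.001  0.001 -1.   ] Ft [ 0.6  0.1 -0.2] roterr [-25.1   0.   -0.1]
(array([-3.81, 17.23,  9.44]), array([-25.1,   0. ,  -0.1])) (array([-3.81, 17.4 ,  9.8 ]), array([-20.1,   0. ,  -0.1]))
```

```bash
python3 -m handwheel '[[[-1,5,0],[-7,0,0],-1],[[-2,10,2],[-15,0,0],-1],[[-3.8,17.2,9],[-25,0,0],-1],[[-3.8,17.2,9],[-25,0,0],-1],[[-3.8,17.2,9],[-25,0,0],-1],[[-3.8,17.2,9],[-25,0,0],-1]]'
python3 - <<'E'
from h import *
st()
print(go(C(0,0,.078),CT))
for n in('top','side'):
    im,_=cap(n,n+'12')
    x,y=(280,130) if n=='top' else (220,150)
    cv2.imwrite(f'pics/{n}12a.png',cv2.resize(im[y:y+75,x:x+100,::-1],None,fx=8,fy=8,interpolation=cv2.INTER_CUBIC))
E
```

```text
time: 13.65
eef_pos: [0.5799, -0.2159, 0.1464]
eef_rot: [[0.623, 0.711, 0.326], [0.782, -0.565, -0.262], [-0.002, 0.418, -0.908]]
force: [-0.3, 0.4, -0.1]
opening: 0.159
t 13.65 p [ 0.5799 -0.2159  0.1464] F [-0.3  0.4 -0.1] op 0.159 q [ 0.05  0.33  0.11  2.1   0.5   0.38 -0.96]
 cradle pos mm [-1.000e-01  8.000e-01  1.065e+02] z [ 0.326 -0.262 -0.908] Ft [ 0.1 -0.5 -0.1] roterr [-0.3  0.1  0. ]
(array([-0.08,  0.03,  2.85]), array([-0.3,  0.1,  0. ]))
```

View pics/top12a.png

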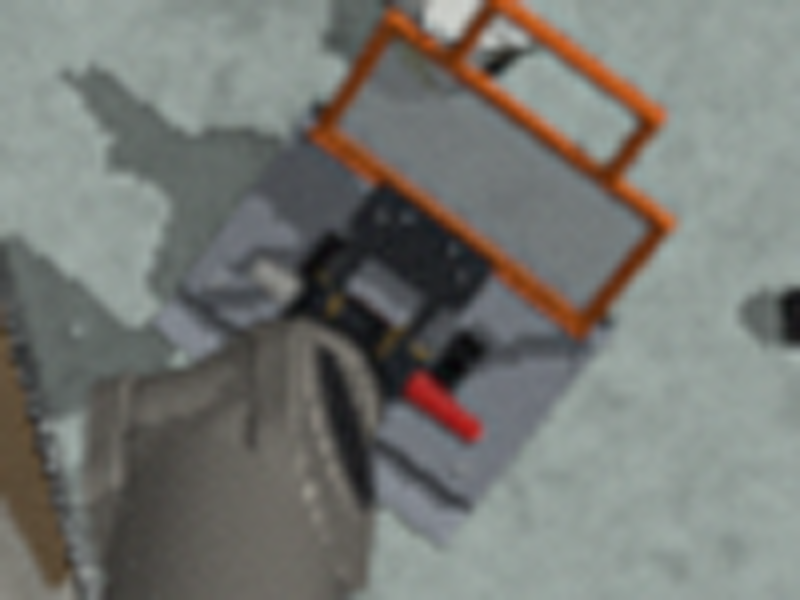

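View pics/side12a.png

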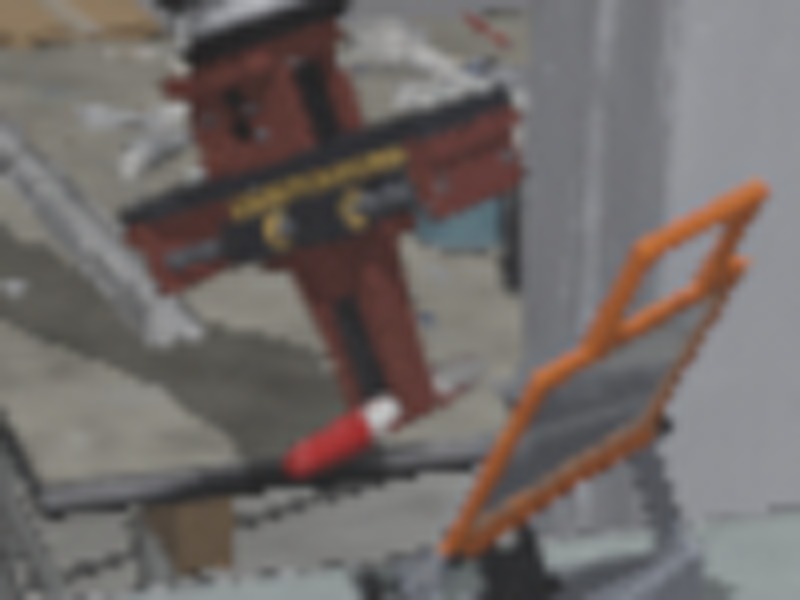

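```bash
python3 - <<'E'
from h import *
h=C(0,0,.1025)[2]
T=lambda x,y,ox,oy,k:((x+.5)/k-.5+ox,(y+.5)/k-.5+oy)
for q in((483,436),(253,264)):
    p=plane('top',*T(*q,280,130,8),h); print((CR.T@(p-CO)*1000).round(1))
for q in((288,468),(482,366)):
    p=plane('side',*T(*q,220,150,8),h); print((CR.T@(p-CO)*1000).round(1))
E
```

```text
[ -0.8 -74.2 102.9]
[ -2.3  63.7 103.6]
[ -4.1 -68.5 104.4]
[ -2.3  75.5 103.6]
```

```bash
python3 -m handwheel '[[[0,0,2],[0,0,0],-1],[[-0.1,0.1,4],[-0.3,0.1,0],-1],[[-0.1,0.1,4.4],[-0.3,0.1,0],-1],[[-0.1,0.1,4.4],[-0.3,0.1,0],-1]]'
python3 - <<'E'
from h import *
st()
for n in('top','side'):
    im,_=cap(n,n+'13')
    x,y=(300,140) if n=='top' else (240,170)
    cv2.imwrite(f'pics/{n}13a.png',cv2.resize(im[y:y+60,x:x+80,::-1],None,fx=10,fy=10,interpolation=cv2.INTER_CUBIC))
E
```

```text
time: 14.15
eef_pos: [0.596, -0.2276, 0.1106]
eef_rot: [[0.621, 0.708, 0.336], [0.784, -0.563, -0.263], [0.003, 0.427, -0.904]]
force: [-0.2, 0.0, -0.8]
opening: 0.164
t 14.15 p [ 0.596  -0.2276  0.1106] F [-0.2  0.  -0.8] op 0.164 q [ 0.04  0.41  0.15  2.09  0.54  0.29 -1.  ]
 cradle pos mm [ 2.8  1.7 65.5] z [ 0.336 -0.263 -0.904] Ft [-0.1 -0.5  0.7] roterr [ 0.3 -0.2  0. ]
```

View pics/top13a.png

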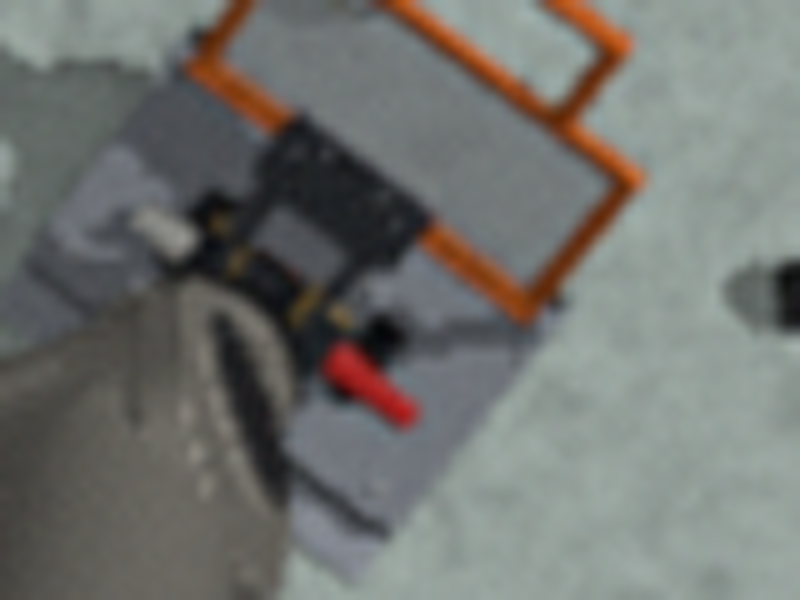

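View pics/side13a.png

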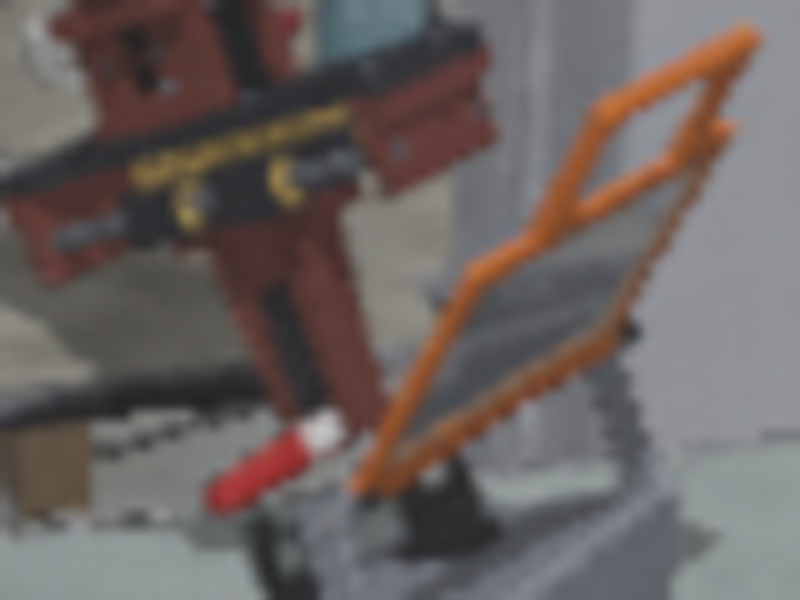

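```bash
python3 - <<'E'
from h import *
im=cv2.imread('pics/side7.png'); k=20
b=cv2.resize(im[210:240,255:295],None,fx=k,fy=k,interpolation=cv2.INTER_CUBIC)
def s(p):
    u,v=w2px('side',p); return round((u-255+.5)*k-.5),round((v-210+.5)*k-.5)
for y in(.042,-.042):
  cv2.line(b,s(C(0,y,0)),s(C(0,y,.048)),(0,255,0),1)
  for x in(-.018,.018): cv2.circle(b,s(C(x,y,.005)),4,(0,0,255),-1)
  for x in(-.005,.005): cv2.circle(b,s(C(x,y,.039)),4,(255,255,0),-1)
cv2.imwrite('pics/ov2.png',b)
t=cv2.imread('pics/top7.png')
b=cv2.resize(t[152:182,310:350],None,fx=k,fy=k,interpolation=cv2.INTER_CUBIC)
def s(p):
    u,v=w2px('top',p); return round((u-310+.5)*k-.5),round((v-152+.5)*k-.5)
for y in(.042,-.042):
  cv2.line(b,s(C(0,y,0)),s(C(0,y,.048)),(0,255,0),1)
  for x in(-.018,.018): cv2.circle(b,s(C(x,y,.005)),4,(0,0,255),-1)
  for x in(-.005,.005): cv2.circle(b,s(C(x,y,.039)),4,(255,255,0),-1)
cv2.imwrite('pics/ov3.png',b)
E
```

```text
(no output)
```

View pics/ov2.png

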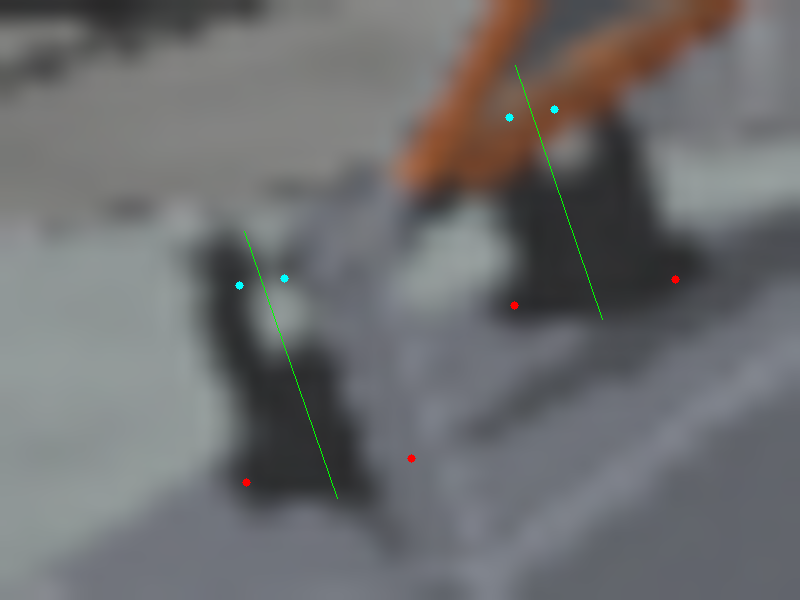

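View pics/ov3.png

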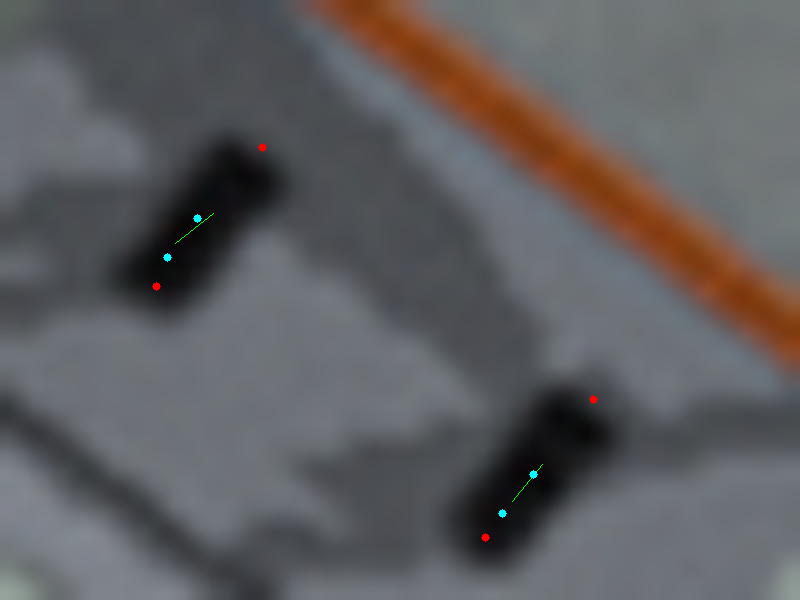

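```bash
python3 -m handwheel '[[[-0.15,-0.2,0.3],[0,0,0],-1],[[-0.15,-0.2,0.9],[0,0,0],-1],[[-0.15,-0.2,1.3],[0,0,0],-1],[[-0.15,-0.2,1.3],[0,0,0],-1]]'
python3 - <<'E'
from h import *
st()
E
```

```text
time: 14.65
eef_pos: [0.5981, -0.2313, 0.0979]
eef_rot: [[0.621, 0.708, 0.336], [0.783, -0.563, -0.263], [0.003, 0.427, -0.904]]
force: [-0.1, 0.3, -0.7]
opening: 0.163
t 14.65 p [ 0.5981 -0.2313  0.0979] F [-0.1  0.3 -0.7] op 0.163 q [ 0.04  0.44  0.16  2.09  0.55  0.26 -1.01]
 cradle pos mm [ 0.9  0.1 52.4] z [ 0.336 -0.263 -0.904] Ft [ 0.1 -0.6  0.5] roterr [ 0.3 -0.2 -0. ]
```

Now press in small steps.

```bash
python3 -m handwheel '[[[0,0,0.2],[0,0,0],-1],[[0,0,0.4],[0,0,0],-1],[[0,0,0.4],[0,0,0],-1]]'
python3 - <<'E'
from h import *
st()
E
python3 -m handwheel '[[[0,0,0.15],[0,0,0],-1],[[0,0,0.3],[0,0,0],-1],[[0,0,0.3],[0,0,0],-1]]'
python3 - <<'E'
from h import *
st()
E
```

```text
time: 14.95
eef_pos: [0.5994, -0.232, 0.0943]
eef_rot: [[0.621, 0.708, 0.336], [0.784, -0.563, -0.263], [0.003, 0.427, -0.904]]
force: [-1.7, 2.3, 2.7]
opening: 0.17
t 14.95 p [ 0.5994 -0.232   0.0943] F [-1.7  2.3  2.7] op 0.17 q [ 0.03  0.45  0.16  2.09  0.56  0.25 -1.02]
 cradle pos mm [ 0.8  0.4 48.5] z [ 0.336 -0.263 -0.904] Ft [ 0.7 -1.3 -3.6] roterr [ 0.3 -0.2  0. ]
time: 15.25
eef_pos: [0.6004, -0.2327, 0.0918]
eef_rot: [[0.621, 0.708, 0.336], [0.784, -0.563, -0.263], [0.003, 0.427, -0.904]]
force: [-3.4, 3.4, 4.6]
opening: 0.166
t 15.25 p [ 0.6004 -0.2327  0.0918] F [-3.4  3.4  4.6] op 0.166 q [ 0.03  0.46  0.17  2.09  0.56  0.25 -1.02]
 cradle pos mm [ 0.8  0.5 45.8] z [ 0.336 -0.263 -0.904] Ft [ 0.6 -2.3 -6.2] roterr [ 0.3 -0.2  0. ]
```

```bash
python3 -m handwheel '[[[0,0,0.15],[0,0,0],-1],[[0,0,0.3],[0,0,0],-1],[[0,0,0.4],[0,0,0],-1]]'
python3 - <<'E'
from h import *
st()
E
python3 -m handwheel '[[[0,0,0.15],[0,0,0],-1],[[0,0,0.3],[0,0,0],-1],[[0,0,0.4],[0,0,0],-1]]'
python3 - <<'E'
from h import *
st()
E
```

```text
time: 15.55
eef_pos: [0.6019, -0.2336, 0.0885]
eef_rot: [[0.621, 0.708, 0.337], [0.784, -0.563, -0.263], [0.003, 0.427, -0.904]]
force: [-3.4, 3.1, 6.2]
opening: 0.162
t 15.55 p [ 0.6019 -0.2336  0.0885] F [-3.4  3.1  6.2] op 0.162 q [ 0.03  0.46  0.17  2.09  0.56  0.24 -1.02]
 cradle pos mm [ 1.   0.6 42.1] z [ 0.337 -0.263 -0.904] Ft [ 0.3 -1.5 -7.6] roterr [ 0.3 -0.2  0. ]
time: 15.85
eef_pos: [0.6031, -0.235, 0.0848]
eef_rot: [[0.621, 0.708, 0.336], [0.784, -0.563, -0.263], [0.003, 0.427, -0.904]]
force: [-3.4, 0.3, 4.6]
opening: 0.162
t 15.85 p [ 0.6031 -0.235   0.0848] F [-3.4  0.3  4.6] op 0.162 q [ 0.03  0.47  0.17  2.08  0.57  0.23 -1.03]
 cradle pos mm [ 1.   0.3 37.9] z [ 0.336 -0.263 -0.904] Ft [-1.9 -0.7 -5.4] roterr [ 0.3 -0.2  0. ]
```

```bash
python3 -m handwheel '[[[0,0,0.15],[0,0,0],-1],[[0,0,0.25],[0,0,0],-1],[[0,0,0.25],[0,0,0],-1]]'
python3 - <<'E'
from h import *
st()
for n in('top','side'):
    im,_=cap(n,n+'14')
    x,y=(300,140) if n=='top' else (240,170)
    cv2.imwrite(f'pics/{n}14a.png',cv2.resize(im[y:y+60,x:x+80,::-1],None,fx=10,fy=10,interpolation=cv2.INTER_CUBIC))
E
```

```text
time: 16.15
eef_pos: [0.6035, -0.2352, 0.0835]
eef_rot: [[0.621, 0.708, 0.337], [0.784, -0.563, -0.263], [0.003, 0.427, -0.904]]
force: [-12.8, 7.7, 20.1]
opening: 0.163
t 16.15 p [ 0.6035 -0.2352  0.0835] F [-12.8   7.7  20.1] op 0.163 q [ 0.03  0.48  0.17  2.08  0.57  0.23 -1.03]
 cradle pos mm [ 0.9  0.4 36.6] z [ 0.337 -0.263 -0.904] Ft [ -1.9  -4.8 -24.5] roterr [ 0.3 -0.2  0. ]
```

View pics/side14a.png

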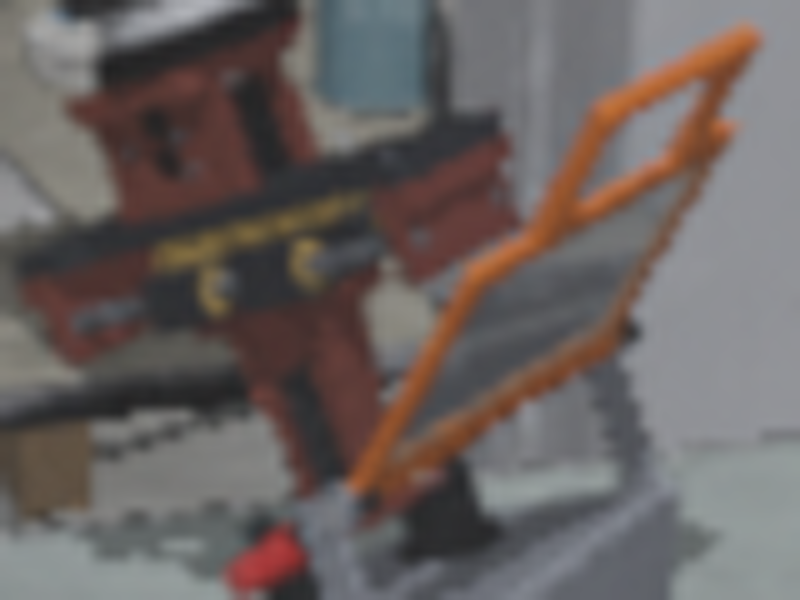

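View pics/top14a.png

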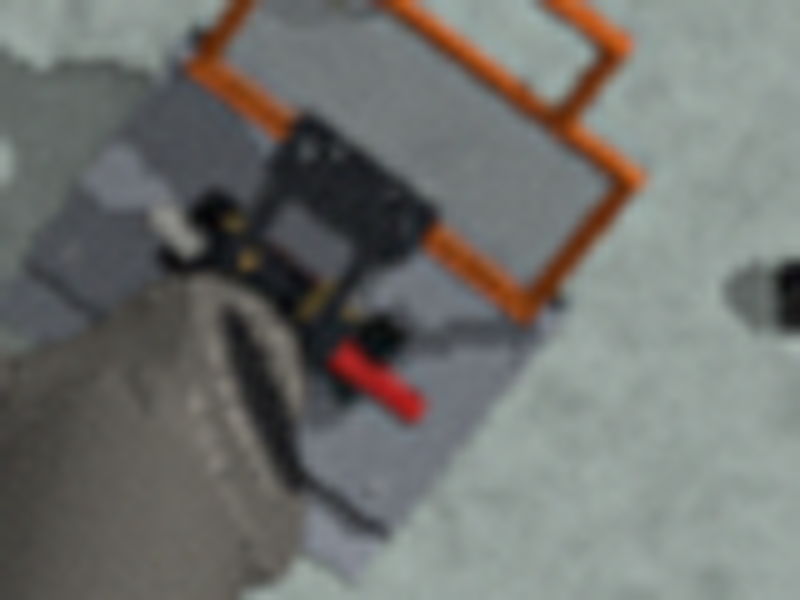

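```bash
python3 -m handwheel '[[[0,0,0],[0,0,0],-1],[[0,0,0],[0,0,0],-0.2],[[0,0,0],[0,0,0],-0.2],[[0,0,0],[0,0,0],-0.2],[[0,0,-2],[0,0,0],-0.2],[[0,0,-5],[0,0,0],-0.2],[[0,-3,-8],[0,0,0],-0.2],[[0,-8,-11],[0,0,0],-0.2],[[0,-13,-13],[0,0,0],-0.2],[[0,-13,-13],[0,0,0],-0.2]]'
python3 - <<'E'
from h import *
st()
for n in('top','side'):
    im,_=cap(n,n+'15')
    x,y=(300,140) if n=='top' else (240,170)
    cv2.imwrite(f'pics/{n}15a.png',cv2.resize(im[y:y+60,x:x+80,::-1],None,fx=10,fy=10,interpolation=cv2.INTER_CUBIC))
E
```

```text
time: 17.25
eef_pos: [0.4638, -0.1255, 0.1445]
eef_rot: [[0.619, 0.71, 0.335], [0.785, -0.561, -0.262], [0.002, 0.425, -0.905]]
force: [1.8, -0.2, 0.1]
opening: 0.399
t 17.25 p [ 0.4638 -0.1255  0.1445] F [ 1.8 -0.2  0.1] op 0.399 q [-0.26  0.13  0.21  2.39  0.75  0.38 -1.39]
 cradle pos mm [-134.3   -0.7  166.9] z [ 0.335 -0.262 -0.905] Ft [1.  1.5 0.5] roterr [ 0.2 -0.2  0.2]
```

View pics/side15a.png

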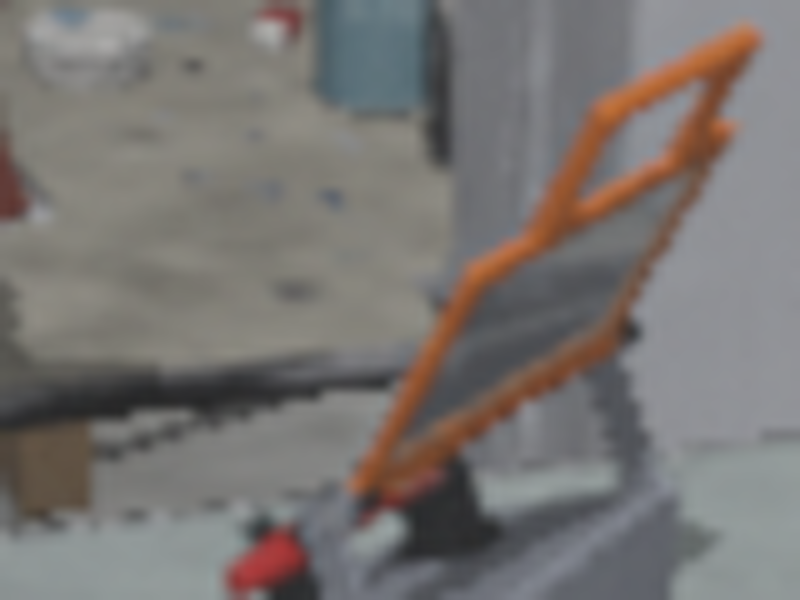

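View pics/top15a.png

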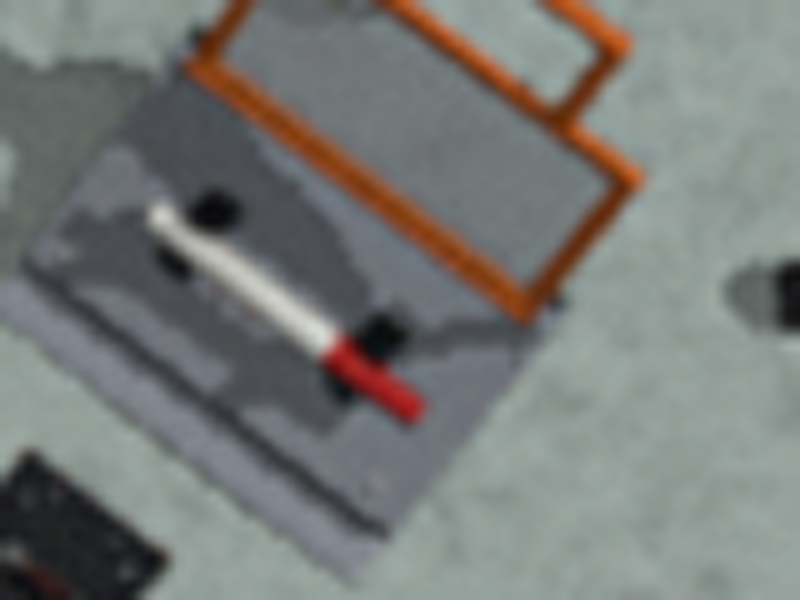

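```bash
python3 - <<'E'
from h import *
D=np.load('pics/top15.npy')
T=lambda x,y,ox,oy,k:((x+.5)/k-.5+ox,(y+.5)/k-.5+oy)
for q in((158,212),(190,240),(220,262),(250,287),(280,308),(310,332),(340,355),(370,378),(395,397),(415,413)):
    u,v=T(*q,300,140,10); ui,vi=int(round(u)),int(round(v))
    p=px2w('top',ui,vi,D[vi,ui]); print(q,(CR.T@(p-CO)*1000).round(1))
print('ends at seat height:')
for q in((152,205),(424,413)):
    p=plane('top',*T(*q,300,140,10),C(0,0,.034)[2]); print((CR.T@(p-CO)*1000).round(1))
for q in((228,580),): 
    p=plane('side',*T(*q,240,170,10),C(0,0,.034)[2]); print((CR.T@(p-CO)*1000).round(1))
E
```

```text
(158, 212) [ 0.3 59.  46.5]
(190, 240) [-0.8 39.4 40.2]
(220, 262) [ 0.5 24.9 42.3]
(250, 287) [ 1.4 10.6 42. ]
(280, 308) [ 2.1 -3.7 40.7]
(310, 332) [  0.1 -20.4  42. ]
(340, 355) [  1.7 -34.7  45.4]
(370, 378) [  3.3 -48.8  48.6]
(395, 397) [  2.5 -59.8  52. ]
(415, 413) [  0.3 -70.9  48.3]
ends at seat height:
[ 0.2 62.9 33.9]
[  0.2 -73.7  33.9]
[ -4.  -69.1  35.9]
```

```bash
python3 - <<'E'
from h import *
for n,ref in(('top','15'),('side','15'),('top','0')):
  D=np.load(f'pics/{n}{ref}.npy'); im=cv2.imread(f'pics/{n}{ref}.png').astype(int)
  b,g,r=im[...,0],im[...,1],im[...,2]
  red=(r>120)&(g<70)&(b<80)
  box=np.zeros_like(red)
  if ref=='15': (box.__setitem__((slice(170,186),slice(330,345)),1) if n=='top' else box.__setitem__((slice(215,235),slice(255,290)),1))
  else: box[180:190,236:254]=1
  vs,us=np.nonzero(red&box)
  P=np.array([px2w(n,u,v,D[v,u]) for u,v in zip(us,vs)])
  print(n,ref,len(P))
  if ref=='0': print(P.round(4)[:,2])
  else: print(np.c_[us,vs,((P-CO)@CR*1000).round(1)])
E
```

```text
top 15 24
[[ 3.34e+02  1.74e+02  2.20e+00 -3.21e+01  3.14e+01]
 [ 3.33e+02  1.75e+02  1.00e-01 -3.16e+01  4.94e+01]
 [ 3.34e+02  1.75e+02  1.70e+00 -3.47e+01  4.54e+01]
 [ 3.35e+02  1.75e+02  2.80e+00 -3.77e+01  3.85e+01]
 [ 3.34e+02  1.76e+02 -2.40e+00 -3.71e+01  4.10e+01]
 [ 3.35e+02  1.76e+02  8.00e-01 -4.02e+01  4.47e+01]
 [ 3.36e+02  1.76e+02  2.70e+00 -4.33e+01  4.19e+01]
 [ 3.35e+02  1.77e+02 -3.00e-01 -4.27e+01  5.49e+01]
 [ 3.36e+02  1.77e+02 -2.30e+00 -4.57e+01  3.30e+01]
 [ 3.37e+02  1.77e+02  3.30e+00 -4.88e+01  4.86e+01]
 [ 3.38e+02  1.77e+02  4.20e+00 -5.19e+01  4.09e+01]
 [ 3.36e+02  1.78e+02 -3.10e+00 -4.82e+01  4.46e+01]
 [ 3.37e+02  1.78e+02  2.00e-01 -5.13e+01  4.90e+01]
 [ 3.38e+02  1.78e+02  1.90e+00 -5.44e+01  4.52e+01]
 [ 3.39e+02  1.78e+02  2.30e+00 -5.75e+01  3.48e+01]
 [ 3.37e+02  1.79e+02 -4.40e+00 -5.37e+01  4.19e+01]
 [ 3.38e+02  1.79e+02 -1.40e+00 -5.68e+01  4.48e+01]
 [ 3.39e+02  1.79e+02  2.50e+00 -5.98e+01  5.20e+01]
 [ 3.40e+02  1.79e+02  2.00e+00 -6.30e+01  3.74e+01]
 [ 3.39e+02  1.80e+02 -5.10e+00 -6.25e+01  3.01e+01]
 [ 3.40e+02  1.80e+02 -1.00e+0
[... 361 characters left out ...]
266.  225.    7.9 -61.2  40.2]
 [267.  225.    8.5 -57.2  38.6]
 [268.  225.    6.9 -50.5  36.3]
 [269.  225.    9.  -48.1  35.1]
 [265.  226.    8.1 -67.8  39.2]
 [266.  226.    8.5 -63.6  37.5]
 [267.  226.    6.8 -56.8  35.2]
 [268.  226.    7.  -52.3  33.4]
 [263.  227.    1.6 -71.4  38. ]
 [264.  227.    4.7 -70.3  37.1]
 [265.  227.    7.8 -69.1  36.3]
 [266.  227.    6.8 -63.2  34.1]
 [267.  227.    5.  -56.4  31.7]
 [263.  228.    2.9 -74.5  35.5]
 [264.  228.    2.6 -69.5  33.6]
 [265.  228.    6.5 -69.3  33. ]]
top 0 23
[0.0144 0.0098 0.0111 0.012  0.016  0.0158 0.0088 0.0177 0.0123 0.0175
 0.0144 0.014  0.017  0.0058 0.0116 0.0143 0.0141 0.0175 0.0086 0.0103
 0.0123 0.0166 0.0199]
```

```bash
python3 - <<'E'
from h import *
k=16
for n,x0,y0,W,H in(('side',250,200,50,36),('top',305,150,48,36)):
  im=cv2.imread(f'pics/{n}15.png'); b=cv2.resize(im[y0:y0+H,x0:x0+W],None,fx=k,fy=k,interpolation=cv2.INTER_CUBIC)
  def s(p):
    u,v=w2px(n,p); return round((u-x0+.5)*k-.5),round((v-y0+.5)*k-.5)
  for z,c in((.034,(0,255,0)),(.041,(255,255,0))):
    cv2.line(b,s(C(0,-.0715,z)),s(C(0,.0635,z)),c,1)
  cv2.imwrite(f'pics/ov_{n}.png',b)
E
```

```text
(no output)
```

View pics/ov_side.png

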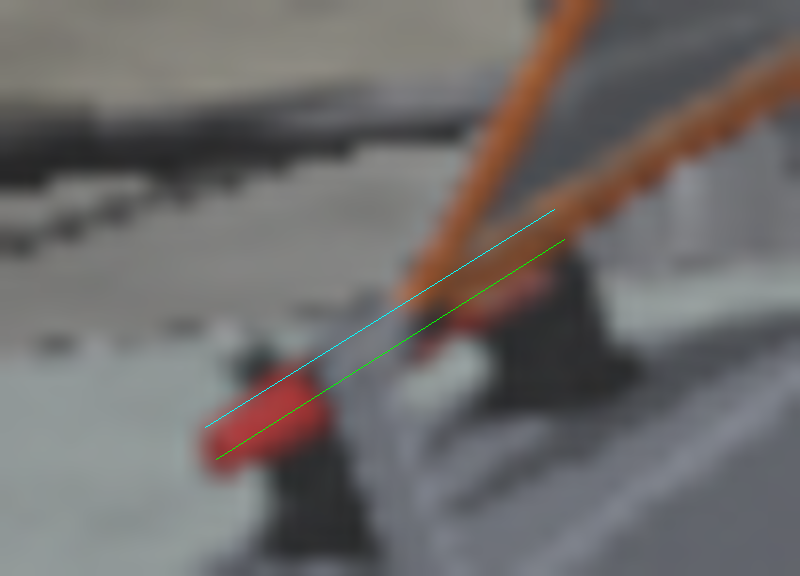

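View pics/ov_top.png

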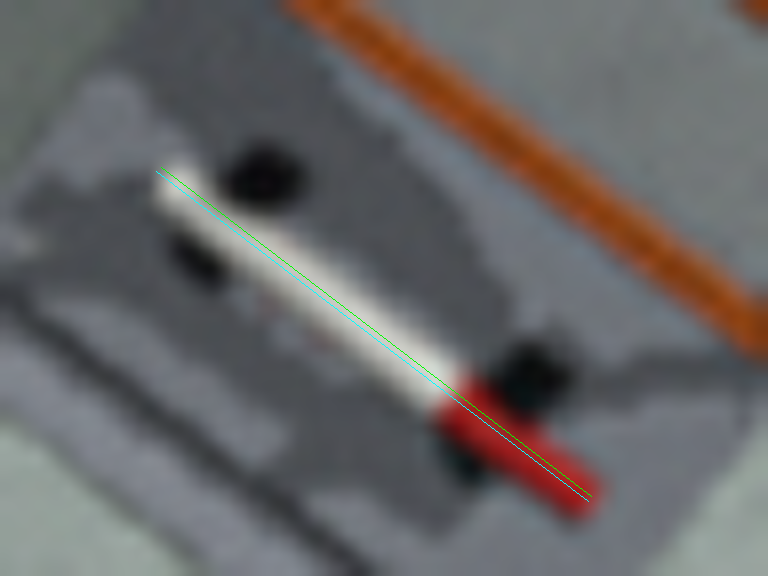

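```bash
python3 -m handwheel '[[[0,0,0],[0,0,0],-0.2],[[0,0,0],[0,0,0],-0.2],[[0,0,0],[0,0,0],-0.2]]'; python3 -c "
from h import *
print(robot.hand_in()); st()"
```

```text
time: 17.65
eef_pos: [0.4674, -0.1272, 0.1454]
eef_rot: [[0.62, 0.709, 0.337], [0.785, -0.562, -0.262], [0.003, 0.427, -0.904]]
force: [0.3, 0.3, 0.0]
opening: 0.401
the job is handed in; nothing more can be done
None
the job is handed in; nothing more can be done
```

The job is done and handed in at 17.65 s. The guard is open and the marker is in both clips.

- **Guard:** I gripped the pull bar and swung the guard over to about 2.36 rad, then released it. It stayed open on its stop in every later picture. Partway through the swing the hinge pushed back with up to about 21 N, because my first estimate of the stand's position was 5–6 mm off. I corrected it from the gripped bar and the clip images.
- **Marker:** I picked it up at its middle and pressed it in square to the face. It first touched about 12 mm above the seat, as described. It stopped about 3 mm below the seat by my position estimate, at 24.5 N. That is slightly over the advised 22 N but well below 40 N. I then let go and backed off.
- **Last checks:** In both views the marker's axis lies at seat height in both clips. The depth readings are noisy (±6 mm) but average about 42 mm for its upper surface, which fits a seated marker. The force was near zero at the end.
- **What disagreed:** The force I read while pressing it in was only about 8 N, not the 10–20 N described. I only read it at the end of each move, so I may have missed the peak. The cameras also differ on centring: the marker sits 2–5 mm towards the robot's right, red end first. I left that as it was.
- **Other things:** I steered clear of them, but did not compare pictures of them before and after.

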